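# Put away the chocolatier's pans and moulds

### The job

Tidy the chocolatier's bench: nest the three milk pans in the middle of the wooden board, small in middle in large, each sitting level, with the handles fanned three fingers or more apart at their ends like a hand of cards, all within a quarter turn and none over another. File every mould from the drying mat upright in the rack between its wall and the sliding end stop (draw the stop back to make room), then push the stop up so that the row is snug against the wall. Leave the jar and the gift box alone.

Things in the scene. Friction and masses are not known exactly. Their poses are not given: they have to be found in the camera images.
- pan_board: Fixed plain wooden board for the pans, 200 mm square, 15 mm thick. Origin: centre of the underside.
- pan_large: The large of three loose stainless milk pans: 136 mm across, 64 mm high, upright 4 mm walls, 4 mm bottom, about 450 g. Origin: centre of underside, z up. Handle along the pan's own +x: a bar 18 mm wide, 14 mm thick, leaving the wall at rim height and rising outward at 18 degrees. It goes on the board, under the others.
- pan_large_grip (a point): Middle of the large pan's handle bar where it is best pinched from above, across its 18 mm width: 100 mm from the pan's axis, 74 mm above its underside.
- pan_large_tip (a point): Outer end of the large pan's handle, 176 mm from the pan's axis.
- pan_middle: The middle of three loose stainless milk pans: 112 mm across, 68 mm high, upright 4 mm walls, 4 mm bottom, about 340 g. Origin: centre of underside, z up. Handle along the pan's own +x: a bar 18 mm wide, 14 mm thick, leaving the wall at rim height and rising outward at 18 degrees. Level in the large pan its origin is 4 mm above that pan's; its handle clears the rim but not the other handle.
- pan_middle_grip (a point): Middle of the middle pan's handle bar where it is best pinched from above, across its 18 mm width: 100 mm from the pan's axis, 82 mm above its underside.
- pan_middle_tip (a point): Outer end of the middle pan's handle, 164 mm from the pan's axis.
- pan_small: The small of three loose stainless milk pans: 88 mm across, 72 mm high, upright 4 mm walls, 4 mm bottom, about 250 g. Origin: centre of underside, z up. Handle along the pan's own +x: a bar 18 mm wide, 14 mm thick, leaving the wall at rim height and rising outward at 18 degrees. Level in the middle pan its origin is 4 mm above that pan's; its handle clears the rims but not another handle.
- pan_small_grip (a point): Middle of the small pan's handle bar where it is best pinched from above, across its 18 mm width: 100 mm from the pan's axis, 90 mm above its underside.
- pan_small_tip (a point): Outer end of the small pan's handle, 152 mm from the pan's axis.
- rack: Fixed steel mould rack: channel 280 mm long (x), 176 mm wide, floor 10 mm thick, side lips 33 mm high and 168 mm apart inside. Origin: centre of underside; x along the channel, roughly away from the robot. At its +x end a wall, top 100 mm above the bench, inner face at x = +132 mm; the sliding stop faces it. Moulds stand in it like books, flat faces towards the wall.
- end_stop (a joint): The rack's sliding end stop: upright aluminium plate 8 mm thick, 160 mm wide, top 96 mm above the bench, with a low shoe behind it (40 mm long, top 21 mm above the bench). Value: clear opening in m from its face to the wall's face; 0 closed, 0.215 fully drawn back. About 3 N of friction; stays where it is left.
- stop_face (a point): On the stop's face that looks at the wall, mid-width, 55 mm above the bench; axes as the rack's.
- stop_top (a point): Middle of the top edge of the stop plate (8 mm thick along the rack's x); the plate can be pinched here from above or pushed on either face.
- drying_mat: Thin fixed black rubber mat, 300 mm (x) by 180 mm (y), 4 mm thick; the washed moulds stand on it. Origin: centre of the underside.
- mould_1: White polycarbonate chocolate mould, a flat tray with eight cups, 22 mm thick (its own x), 150 mm long (y), 100 mm high (z), about 220 g, standing on its long edge. All moulds are alike. Origin: centre of the lower edge face. Two to four moulds are present; absent ones read None from the start.
- mould_2: White polycarbonate chocolate mould, a flat tray with eight cups, 22 mm thick (its own x), 150 mm long (y), 100 mm high (z), about 220 g, standing on its long edge. All moulds are alike. Origin: centre of the lower edge face. Two to four moulds are present; absent ones read None from the start.
- mould_3: White polycarbonate chocolate mould, a flat tray with eight cups, 22 mm thick (its own x), 150 mm long (y), 100 mm high (z), about 220 g, standing on its long edge. All moulds are alike. Origin: centre of the lower edge face. Two to four moulds are present; absent ones read None from the start.
- mould_4: White polycarbonate chocolate mould, a flat tray with eight cups, 22 mm thick (its own x), 150 mm long (y), 100 mm high (z), about 220 g, standing on its long edge. All moulds are alike. Origin: centre of the lower edge face. Two to four moulds are present; absent ones read None from the start.
- almond_jar: Bystander: amber glass jar with steel lid, 72 mm across, 110 mm high. Origin: centre of the underside.
- praline_box: Bystander: gift box, 92 x 133 x 49 mm, copper ribbon. Origin: centre of the underside.

How it is judged (in metres and radians):
At the end, for the whole second after the job is handed in: Pans nested level (axes within 14 mm, tilt < 0.06 rad), large on the board within 55 mm of its middle; handle ends 45 to 260 mm apart pairwise. Moulds upright (0.07 rad) on the rack floor between wall and stop; opening at most 4 mm over the moulds' thickness, 22 mm each. At rest (z of pan_large in the frame of pan_board between 0.011 and 0.019 m and horizontal distance between pan_large and pan_board below 0.055 m and angle between each of pan_large, pan_middle, pan_small's own z axis and vertical below 0.06 rad and linear speed of each of pan_large, pan_middle, pan_small, mould_1, mould_2, mould_3, mould_4 below 0.03 m/s and horizontal distance between pan_middle and pan_large below 0.014 m and z of pan_middle in the frame of pan_large between 0.001 and 0.008 m and horizontal distance between pan_small and pan_middle below 0.014 m and z of pan_small in the frame of pan_middle between 0.001 and 0.008 m and horizontal distance between pan_middle_tip and pan_large_tip between 0.045 and 0.26 m and horizontal distance between pan_small_tip and pan_large_tip between 0.045 and 0.26 m and horizontal distance between pan_small_tip and pan_middle_tip between 0.045 and 0.26 m and x of each of mould_1, mould_2, mould_3, mould_4 in the frame of stop_face above 0.006 m and x of each of mould_1, mould_2, mould_3, mould_4 in the frame of rack below 0.128 m and y of mould_1 in the frame of rack between -0.014 and 0.014 m and z of mould_1 in the frame of rack between 0.006 and 0.014 m and angle between each of mould_1, mould_2, mould_3, mould_4's own z axis and vertical below 0.07 rad and y of mould_2 in the frame of rack between -0.014 and 0.014 m and z of mould_2 in the frame of rack between 0.006 and 0.014 m and y of mould_3 in the frame of rack between -0.014 and 0.014 m and z of mould_3 in the frame of rack between 0.006 and 0.014 m and y of mould_4 in the frame of rack between -0.014 and 0.014 m and z of mould_4 in the frame of rack between 0.006 and 0.014 m and value of joint end_stop below 0.092 m and (value of joint end_stop below 0.07 m or height (world z) of mould_1 above -5 m) and (value of joint end_stop below 0.07 m or height (world z) of mould_2 above -5 m) and (value of joint end_stop below 0.07 m or height (world z) of mould_3 above -5 m) and (value of joint end_stop below 0.07 m or height (world z) of mould_4 above -5 m) and (value of joint end_stop below 0.048 m or height (world z) of any of mould_2, mould_1 above -5 m) and (value of joint end_stop below 0.048 m or height (world z) of any of mould_3, mould_1 above -5 m) and (value of joint end_stop below 0.048 m or height (world z) of any of mould_3, mould_2 above -5 m) and (value of joint end_stop below 0.048 m or height (world z) of any of mould_4, mould_1 above -5 m) and (value of joint end_stop below 0.048 m or height (world z) of any of mould_4, mould_2 above -5 m) and (value of joint end_stop below 0.048 m or height (world z) of any of mould_4, mould_3 above -5 m) and velocity of joint end_stop between -0.005 and 0.005 m/s); the robot touches nothing.
It fails at once if a bystander (jar or gift box) is shifted by more than 30 mm or tipped over (distance of any of almond_jar, praline_box from where it was at the start of the episode above 0.03 m or angle between any of almond_jar, praline_box's own z axis and vertical above 0.5 rad).
Of mould_1, mould_2, mould_3, mould_4 only 2 to 4 are there at a start; the rules pass over those that are not, and their reading is None.
At some moment in a run one of pan_large, pan_middle, pan_small may be knocked a few centimetres aside while the robot is not near it.
It also fails if it takes over 208 s, if anything falls off the work surface, if the arm or the gripper's body presses on something with over 40 N, if the wrist force passes 120 N, or if a joint passes its speed limit or range.

### The arm

A 6-joint arm with a two-finger parallel gripper is mounted at the origin on the work surface. World frame = base frame: x ahead of the robot, y to its left, z up, the work surface at z = 0. Lengths are in mm, angles in rad, forces in N, time in s.
With the tool pointing down it reaches from about 350 to 975 mm from the base axis. Payload 7.1 kg.
Tool frame: the origin (TCP) lies between the finger pads; the fingertips stand 17 mm ahead of it and the grasp point (between the pads) lies 2 mm behind it; z points along the fingers, y is the line along which they close (so a half turn about z gives the same grasp; the last joint's range is limited). The gripper opens to 88 mm and grips with 3 to 60 N. Pads are 20 mm wide; open, the fingers measure 115 mm over their backs; the gripper's body (75 mm by 178 mm) begins 61 mm behind the grasp point.
Start: joints at [-1.228, 0.423, 1.63, -0, 1.089, -0.019], TCP at [221.24, -584.515, 239.675] pointing down, gripper open.
Joint ranges: [-3, 3], [-0.9, 2.11], [0.09, 2.58], [-1.31, 4.45], [0.11, 2.69], [-2.54, 2.54]. Speed limits (rad/s): [2.39, 2.39, 3.01, 3.14, 3.14, 3.14].

### API

Orientations are given as a rotation vector (axis times angle).
In Python, from workcell import ctrl gives the robot as it stands.
- The arm moves only by the shell command python3 jog.py [OPENING], which reads ROWS from standard input. ROWS is a JSON object whose key "plan" holds a list of rows, 1 to 5 of them, each of 6 numbers: dx, dy, dz in mm, then a rotation vector rx, ry, rz in rad; each row shifts and turns the commanded pose from where the row before left it, along the tool's axes as they then stand; what a row does not reach is not made up. A row lasts 1/12 s, in which the tool goes at most 41.7 mm and 0.125 rad, less where a joint would pass 70% of its speed; a pose out of reach is approached as far as the arm can. OPENING is the finger opening in mm, set as the command begins (- or left out keeps the last). The fingers move at their own pace and stop on an object; the grip force is fixed at half the most. Time passes only in rows, so rows that do not move let the fingers close. It prints the time, the measured TCP pose, the force, the opening and the grip force at its end. Input that does not fit is refused with a message, and nothing moves.
- ctrl.get_obs(): the state, without advancing time (a new reading comes with each control period).
- ctrl.get_image(name): name is "scene" or "top" or "wrist"; returns a dict with "img" (400x640x3 uint8, red, green, blue), "fx", "fy", "cx", "cy" (pixels), "R" (3x3) and "t" (3): a world point X has camera coordinates R X + t. Camera axes: x right, y down, z forward; pixel columns grow to the right and rows downward; lengths in mm; the calibration is good to about 2 mm. A picture is of the moment at which its call begins. There is no depth.
- ctrl.close_job(): hands the job in; it is judged then, once.
The state is a dict: "t": time; "qpos": joint angles; "qvel": joint speeds; "joint_torque": joint torques, N m; "ee_pos": TCP position; "orientation": TCP orientation; "ft_force": force on the tool from outside, world axes, zero at the start; "moment": the same for the moment, N m; "width": finger opening in mm; "grasp_force": force on a finger pad.
Only numpy, scipy, OpenCV 4.12 (cv2) and the standard library are available. Lean on these libraries where they do the work, as an engineer would, in place of code of your own. Each camera call takes 0.05 s, during which the arm holds its last target. There are 200 camera calls.

## Working session

There is one attempt and no reset: what is moved stays moved. The work goes in short steps, Python scripts to look and compute and a shell command to move; the robot and the scene stay as the last step left them, time stands still between calls to the robot, and variables do not carry over. Pictures are saved under pics/ and viewed, at most 14 in all, crops included, and the job is handed in when it is done.

```bash
ls; mkdir -p pics
python3 - <<'E'
from workcell import ctrl
import cv2
for n in ("scene","top"):
    d=ctrl.get_image(n); cv2.imwrite(f"pics/{n}0.png",d["img"][:,:,::-1]); print(n,d["fx"],d["cx"],d["cy"],d["R"],d["t"])
o=ctrl.get_obs(); print(o)
E
```

```text
jog.py
pics
workcell.py
scene 417.28721249472727 320.52160676672463 198.1626695442796 [[-0.43656908  0.89944479 -0.02016191]
 [ 0.66037356  0.30514907 -0.68614197]
 [-0.61099444 -0.31286276 -0.72718821]] [ 184.0983369  -347.83475385 1779.38792471]
top 493.0986201758091 322.1554127396539 198.97070381476956 [[ 0.02354589 -0.99953264  0.019496  ]
 [-0.98955315 -0.02607644 -0.14179063]
 [ 0.14223275 -0.01595374 -0.98970466]] [  41.68547244  604.35551691 1622.58831574]
{'t': 0.1, 'qpos': array([-1.22798207e+00,  4.23767128e-01,  1.63063002e+00,  4.79893338e-06,
        1.08860527e+00, -1.89718936e-02]), 'qvel': array([-0.00092938, -0.00221534, -0.00203418, -0.00093825, -0.00095256,
        0.00064487]), 'joint_torque': array([-9.74571522e-04, -5.45614600e+01, -2.74325430e+01,  6.45045494e-02,
        1.88511098e-02, -5.42910186e-05]), 'ee_pos': array([ 221.09126229, -584.05986398,  238.97126635]), 'orientation': array([-3.08896389e+00, -5.64944233e-01,  3.50259545e-04]), 'ft_force': array([ 0.15509747,  0.36821558, -0.21784151]), 'moment': array([0.10239387, 0.00773068, 0.00988278]), 'grasp_force': 0.0, 'width': 87.58636887922364}
```
View pics/scene0.png

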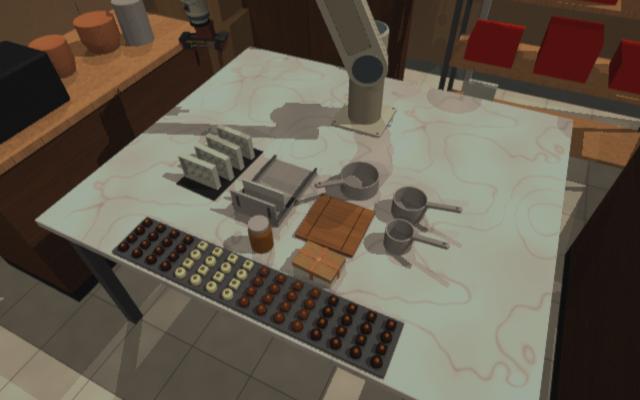

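View pics/top0.png

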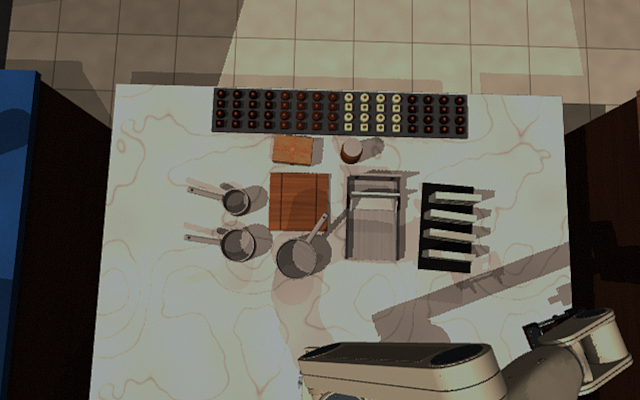

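Create h.py:
```python
import numpy as np, cv2
from workcell import ctrl
from scipy.spatial.transform import Rotation as Ro
def img(n,save=None):
    d=ctrl.get_image(n); d["R"]=np.array(d["R"]); d["t"]=np.array(d["t"]); d["bgr"]=np.ascontiguousarray(d["img"][:,:,::-1])
    if save: cv2.imwrite(f"pics/{save}.png",d["bgr"])
    return d
def ray(d,u,v):
    r=d["R"].T@np.array([(u-d["cx"])/d["fx"],(v-d["cy"])/d["fy"],1.]); return -d["R"].T@d["t"],r/np.linalg.norm(r)
def onz(d,u,v,z):
    c,r=ray(d,u,v); return c+r*(z-c[2])/r[2]
def tri(*a):
    A=0;b=0
    P=[ray(*x) for x in a]
    for c,r in P:
        M=np.eye(3)-np.outer(r,r); A=A+M; b=b+M@c
    X=np.linalg.solve(A,b); return X,[round(float(np.linalg.norm((np.eye(3)-np.outer(r,r))@(X-c))),1) for c,r in P]
def proj(d,X):
    p=d["R"]@np.array(X,float)+d["t"]; return np.array([d["fx"]*p[0]/p[2]+d["cx"],d["fy"]*p[1]/p[2]+d["cy"]])
def crop(d,x0,y0,w,h,s,name):
    c=cv2.resize(d["bgr"][y0:y0+h,x0:x0+w],None,fx=s,fy=s,interpolation=cv2.INTER_CUBIC); cv2.imwrite(f"pics/{name}.png",c)
def togo(x,y,z,yaw):
    """delta in tool axes to reach world xyz with tool down, yaw of tool y axis"""
    o=ctrl.get_obs(); R=Ro.from_rotvec(o["orientation"])
    T=Ro.from_matrix(np.array([[np.sin(yaw),np.cos(yaw),0],[-np.cos(yaw),np.sin(yaw),0],[0,0,-1]]).T if 0 else np.column_stack([[np.sin(yaw),-np.cos(yaw),0],[np.cos(yaw),np.sin(yaw),0],[0,0,-1]]))
    d=R.inv().apply(np.array([x,y,z])-o["ee_pos"]); rv=(R.inv()*T).as_rotvec(); T2=T*Ro.from_euler('z',np.pi)
    rv2=(R.inv()*T2).as_rotvec()
    print("t",round(float(o["t"]),1),"ee",np.round(o["ee_pos"],1),"d",np.round(d,1),"rot",np.round(rv,3),"alt",np.round(rv2,3),"q6",round(float(o["qpos"][5]),2))
```

Run:
```python
from h import *
t=img("top");s=img("scene")
crop(t,180,130,310,150,2.58,"topc"); crop(s,170,110,300,190,2.66,"scenec")
print(ctrl.get_obs()["orientation"], Ro.from_rotvec(ctrl.get_obs()["orientation"]).as_matrix().round(2))
for n,u,v in [("board",300,202),("large",297,257),("mid",238,243),("sm",236,200),("rack",375,218),("m",455,200),("m",448,254)]: print(n,onz(t,u,v,60 if n!="board" else 15).round())
w=img("wrist"); print(w["fx"],w["R"].round(2),(-w["R"].T@w["t"]).round())
```

```text
[-3.08940424e+00 -5.65048842e-01  2.49324805e-04] [[ 0.94  0.35 -0.  ]
 [ 0.35 -0.94  0.  ]
 [ 0.   -0.   -1.  ]]
board [595. 132.  15.]
large [406. 135.  60.]
mid [447. 330.  60.]
sm [590. 344.  60.]
rack [ 541. -120.   60.]
m [ 609. -389.   60.]
m [ 428. -363.   60.]
314.9705871496986 [[ 0.35 -0.93 -0.  ]
 [-0.9  -0.34  0.27]
 [-0.26 -0.1  -0.96]] [ 291. -558.  384.]
```

View pics/topc.png

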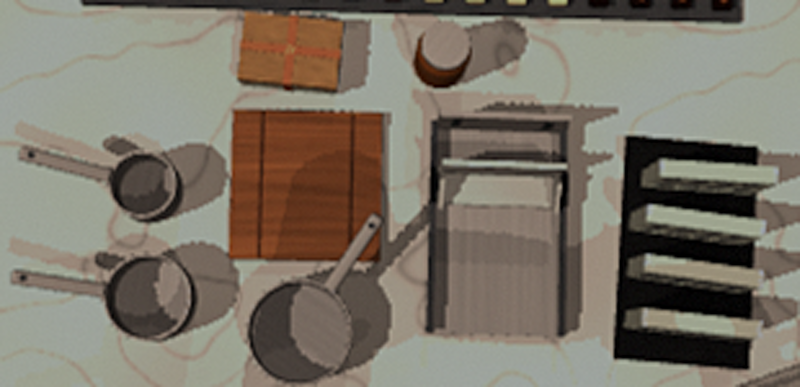

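View pics/scenec.png

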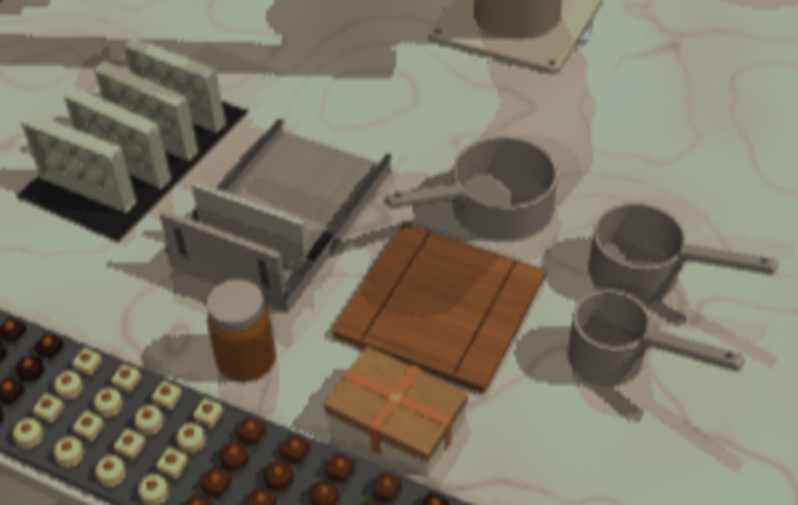

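```bash
python3 - <<'E'
s=open('h.py').read()
i=s.index("    T=Ro.from_matrix"); j=s.index("\n",i)
s=s[:i]+"    T=Ro.from_matrix(np.column_stack([[-np.sin(yaw),np.cos(yaw),0],[np.cos(yaw),np.sin(yaw),0],[0,0,-1]]))"+s[j:]
open('h.py','w').write(s)
E
echo '{"plan": [[0,0,-30,0,0,-0.1215],[0,0,-30,0,0,-0.1215],[0,0,-30,0,0,-0.1215],[0,0,-30,0,0,-0.1215],[0,0,-30,0,0,-0.1215]]}' | python3 jog.py
echo '{"plan": [[0,0,0,0,0,-0.1215],[0,0,0,0,0,-0.1215],[0,0,0,0,0,-0.1215],[0,0,0,0,0,-0.1215],[0,0,0,0,0,-0.1215]]}' | python3 jog.py
python3 -c "from h import *; togo(450,-250,390,0)"
```

```text
t: 0.67
ee_pos: [221.1, -584.2, 391.0]
orientation: [-2.775, -1.472, -0.0]
ft_force: [-0.3, -0.2, 0.2]
width: 88.2
grasp_force: 0.0
t: 1.08
ee_pos: [221.2, -584.4, 389.6]
orientation: [-2.208, -2.235, -0.0]
ft_force: [0.0, -0.1, -0.4]
width: 87.7
grasp_force: 0.0
t 1.1 ee [ 221.2 -584.4  389.6] d [331.6 232.8  -0.4] rot [-0.    -0.     0.012] alt [ 0.   -0.   -3.13] q6 -1.24
```

```bash
echo '{"plan": [[33,23,0,0,0,0],[33,23,0,0,0,0],[33,23,0,0,0,0],[33,23,0,0,0,0],[33,23,0,0,0,0]]}' | python3 jog.py >/dev/null
echo '{"plan": [[33,23,0,0,0,0.006],[33,23,0,0,0,0.006],[33,23,0,0,0,0],[33,23,0,0,0,0],[33,23,0,0,0,0]]}' | python3 jog.py >/dev/null
echo '{"plan": [[0,0,0,0,0,0],[0,0,0,0,0,0]]}' | python3 jog.py
cat > cap.py <<'E'
import sys,pickle
from h import *
d=img("wrist",sys.argv[1]); pickle.dump(d,open(f"pics/{sys.argv[1]}.pkl","wb"))
E
python3 cap.py wA
echo '{"plan": [[0,30,0,0,0,0],[0,30,0,0,0,0],[0,30,0,0,0,0],[0,30,0,0,0,0],[0,30,0,0,0,0]]}' | python3 jog.py >/dev/null
echo '{"plan": [[0,0,0,0,0,0],[0,0,0,0,0,0]]}' | python3 jog.py
python3 cap.py wB
```

```text
t: 2.08
ee_pos: [451.5, -252.4, 389.6]
orientation: [-2.223, -2.219, 0.0]
ft_force: [-1.0, -1.1, 0.4]
width: 87.9
grasp_force: 0.0
t: 2.72
ee_pos: [600.5, -256.6, 388.5]
orientation: [-2.228, -2.212, 0.002]
ft_force: [-0.8, -0.7, -0.2]
width: 87.8
grasp_force: 0.0
```

View pics/wA.png

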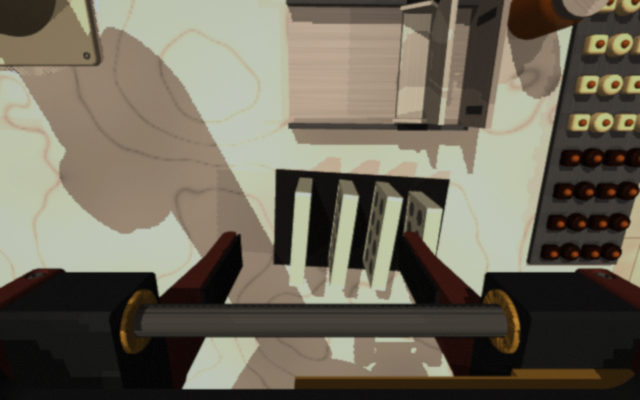

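View pics/wB.png

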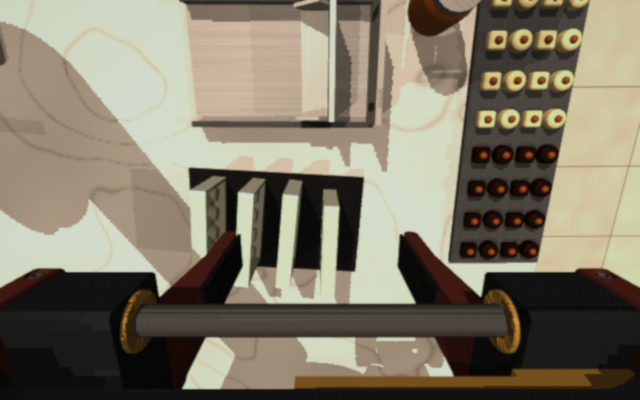

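Run:
```python
import pickle
from h import *
for n,x0,x1 in(("wA",280,450),("wB",190,345)):
    d=pickle.load(open(f"pics/{n}.pkl","rb"))
    g=d["bgr"].astype(int)
    for v in (190,205,220):
        print(n,v,"x0",x0,' '.join(str(k) for k in g[v,x0:x1].max(1)))
```

```text
wA 190 x0 280 20 20 18 19 19 19 20 21 21 19 22 21 19 21 32 66 106 122 124 125 124 122 121 121 120 119 120 118 119 120 108 69 30 11 8 7 11 11 15 17 16 18 17 18 18 18 16 16 16 16 15 18 15 16 16 16 26 60 96 88 83 93 105 115 117 118 118 117 117 118 118 118 119 118 115 102 67 32 20 17 16 18 18 16 16 15 16 19 16 17 16 16 18 41 83 105 98 88 89 90 91 94 102 110 116 116 119 118 119 118 118 118 116 117 105 85 53 30 19 18 16 15 16 16 18 17 16 21 31 42 47 43 40 39 40 39 35 32 30 32 30 25 21 19 19 18 18 18 19 19 17 19 19 20 18 17 18 18 19 19 18 18 17 18 17 17 31 90 167 194
wA 205 x0 280 19 21 21 20 19 21 21 20 20 20 19 19 23 63 135 183 196 198 198 197 200 198 198 198 198 198 199 198 193 166 99 37 12 6 6 8 10 10 8 8 8 10 11 12 16 18 17 16 18 19 17 17 18 20 32 75 112 104 85 63 71 124 178 195 198 199 198 200 199 198 199 198 199 199 199 198 183 117 44 14 11 15 16 15 17 18 16 18 17 17 26 67 116 105 71 53 61 82 83 68 47 39 48 72 89 119 174 196 199 198 200 199 200 199 199 199 198 199 198 198 185 127 61 24 16 21 49 91 101 81 52 38 39 55 75 84 82 77 81 84 86 87 89 96 105 114 120 120 122 121 120 120 121 12
[... 1583 characters left out ...]
113 81 45 18 12 9 9 11 10 9 7 10 7 10 12 17 18 19 21 20 20 18 20 32 66 113 146 157 158 157 158 157 158 156 154 152 152 152 153 150 134 82 29 12 16 21 21
wB 220 x0 190 176 205 218 220 220 220 219 219 220 219 220 220 219 219 215 191 128 82 71 69 66 71 73 73 77 80 82 86 96 100 102 101 102 102 95 67 32 16 10 9 9 10 10 10 11 29 101 187 216 220 220 220 220 220 219 220 220 220 220 220 220 206 145 99 87 78 71 84 98 100 101 94 68 33 14 11 10 9 11 10 13 9 10 11 12 10 11 11 11 42 116 192 216 220 220 220 219 219 220 219 219 219 219 218 218 201 148 100 62 27 12 11 9 10 11 10 10 10 10 12 10 11 10 13 9 11 11 9 13 18 21 42 111 188 215 220 220 221 220 220 220 220 221 221 221 219 219 205 140 59 17 14 13 12 12
```

Run:
```python
import pickle
from h import *
D={n:pickle.load(open(f"pics/{n}.pkl","rb")) for n in("wA","wB")}
def runs(row,th,x0,x1):
    m=(row[x0:x1]>th).astype(int); e=np.flatnonzero(np.diff(np.r_[0,m,0])); return [(a+x0,b+x0-1) for a,b in zip(e[::2],e[1::2])]
S={}
for n,x0,x1 in(("wA",282,443),("wB",188,345)):
    g=D[n]["bgr"].max(2).astype(float)
    L={k:[] for k in range(4)}
    for v in range(208,233):
        for a,b in runs(g[v],140,x0,x1):
            if 10<=b-a<=20:
                c=(a+b)/2; ref={"wA":[300,345,383,425],"wB":[198,248,290,330]}[n]
                k=int(np.argmin([abs(c-r) for r in ref]))
                if abs(c-ref[k])<9: L[k].append((v,c,b-a+1))
    for k in L:
        if len(L[k])<5: print(n,k,"few",len(L[k])); continue
        A=np.array(L[k]); p=np.polyfit(A[:,0],A[:,1],1); S[n,k]=p
        r=A[:,1]-np.polyval(p,A[:,0]);
        vs=np.arange(165,320); 
        prof=[cv2.getRectSubPix(g.astype(np.float32),(5,1),(float(np.polyval(p,v)),float(v))).mean() for v in vs]
        print(n,k,p.round(3),"x220",np.polyval(p,220).round(1),"w",A[:,2].mean().round(1),"res",r.std().round(2),len(A))
        print("  ",[int(q) for q in prof[4:25]],'|',[int(q) for q in prof[100:140]])
for k in range(4):
    if ("wA",k) in S and ("wB",k) in S:
        for z in(90,104,118):
            o=[]
            for n in D:
                p=S[n,k]; P=[onz(D[n],np.polyval(p,v),v,z) for v in(205,235)]; s=(P[1]-P[0])/(P[1][1]-P[0][1]); o+=[(P[0]+s*(-380-P[0][1]))[0].round(1),s[0].round(3)]
            print(k,z,o)
```

```text
wA 0 [-6.80000e-02  3.15577e+02] x220 300.6 w 15.1 res 0.24 25
   [177, 128, 58, 23, 20, 19, 18, 25, 59, 103, 117, 118, 118, 118, 119, 118, 119, 118, 118, 119, 118] | [198, 198, 198, 198, 198, 198, 198, 198, 198, 198, 198, 198, 198, 198, 198, 198, 198, 198, 198, 198, 195, 184, 168, 160, 155, 151, 149, 142, 136, 130, 130, 134, 139, 142, 143, 143, 141, 132, 98, 50]
wA 1 [-1.51000e-01  3.79809e+02] x220 346.6 w 15.2 res 0.22 25
   [190, 190, 189, 173, 120, 52, 19, 18, 17, 17, 19, 33, 54, 69, 83, 94, 104, 109, 112, 116, 117] | [198, 198, 198, 198, 198, 198, 198, 198, 198, 198, 198, 198, 197, 198, 198, 198, 198, 198, 198, 198, 198, 198, 198, 198, 198, 197, 198, 198, 198, 198, 198, 198, 197, 197, 197, 198, 196, 184, 139, 66]
wA 2 [-1.8300e-01  4.3067e+02] x220 390.3 w 15.3 res 0.18 20
   [190, 190, 190, 190, 190, 187, 166, 94, 32, 18, 18, 17, 18, 18, 17, 17, 17, 17, 19, 26, 41] | [198, 198, 198, 198, 198, 198, 198, 198, 198, 198, 198, 198, 198, 198, 198, 198, 198, 198, 197, 198, 198, 197, 198, 196, 187, 163, 149, 152, 156, 159, 164, 174, 184, 190, 195, 197, 196, 183, 139, 66]
wA 3 [-1.2200
[... 1970 characters left out ...]
), np.float64(482.1), np.float64(0.112)]
1 104 [np.float64(484.2), np.float64(0.12), np.float64(485.1), np.float64(0.112)]
1 118 [np.float64(482.4), np.float64(0.12), np.float64(488.2), np.float64(0.112)]
2 90 [np.float64(551.7), np.float64(0.113), np.float64(547.4), np.float64(0.115)]
2 104 [np.float64(547.8), np.float64(0.113), np.float64(548.4), np.float64(0.115)]
2 118 [np.float64(543.9), np.float64(0.113), np.float64(549.3), np.float64(0.115)]
3 90 [np.float64(619.0), np.float64(0.018), np.float64(614.0), np.float64(0.026)]
3 104 [np.float64(613.6), np.float64(0.018), np.float64(613.4), np.float64(0.026)]
3 118 [np.float64(608.2), np.float64(0.018), np.float64(612.8), np.float64(0.026)]
```

```bash
python3 - <<'E'
import pickle
from h import *
D={n:pickle.load(open(f"pics/{n}.pkl","rb")) for n in("wA","wB")}
for n,k,u0,s,vs in (("wA",0,315.6,-.068,(177,287)),("wB",1,253.4,-.042,(183.5,287)),("wB",2,306.9,-.085,(178.8,288.5)),("wA",2,430.7,-.183,(184,290)),("wB",3,336.8,-.03,(188.3,)),("wA",1,379.8,-.151,(181.5,))):
    print(n,k,[onz(D[n],u0+s*v,v,104).round(1) for v in vs])
E
echo '{"plan": [[40,-10,0,0,0,0],[40,-10,0,0,0,0],[40,-10,0,0,0,0],[40,-10,0,0,0,0],[36,0,0,0,0,0]]}' | python3 jog.py >/dev/null
echo '{"plan": [[0,0,0,0,0,0],[0,0,0,0,0,0]]}' | python3 jog.py
python3 cap.py wC
echo '{"plan": [[0,-30,0,0,0,0],[0,-30,0,0,0,0],[0,-30,0,0,0,0],[0,-30,0,0,0,0],[0,0,0,0,0,0]]}' | python3 jog.py >/dev/null
echo '{"plan": [[0,0,0,0,0,0],[0,0,0,0,0,0]]}' | python3 jog.py
python3 cap.py wD
python3 - <<'E'
import cv2,numpy as np
a=cv2.imread("pics/wC.png")[0:290,130:530];b=cv2.imread("pics/wD.png")[0:290,130:530]
cv2.imwrite("pics/CD.png",np.hstack([a,b]))
E
```

```text
wA 0 [array([ 428.9, -266.3,  104. ]), array([ 414.7, -439.1,  104. ])]
wB 1 [array([ 496.3, -278.7,  104. ]), array([ 478.1, -441.8,  104. ])]
wB 2 [array([ 560.8, -272.4,  104. ]), array([ 541.1, -444.7,  104. ])]
wA 2 [array([ 559.6, -276.4,  104. ]), array([ 540.8, -444.5,  104. ])]
wB 3 [array([ 615.7, -286.3,  104. ])]
wA 1 [array([ 497. , -272.7,  104. ])]
t: 3.35
ee_pos: [560.5, -58.4, 390.4]
orientation: [2.226, 2.216, 0.0]
ft_force: [0.3, 0.1, -1.0]
width: 87.9
grasp_force: 0.0
t: 3.98
ee_pos: [442.4, -59.3, 390.2]
orientation: [2.229, 2.211, 0.001]
ft_force: [0.8, 0.7, -0.2]
width: 87.7
grasp_force: 0.0
```

View pics/CD.png

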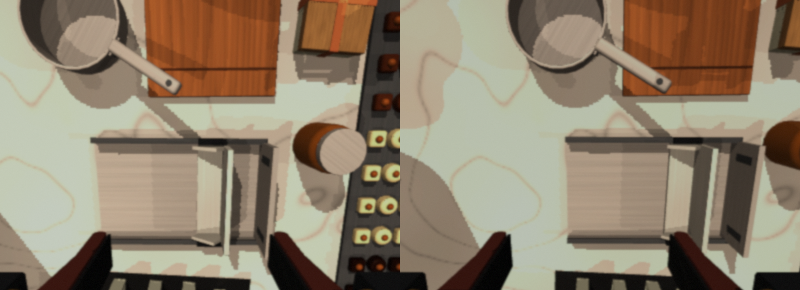

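Run:
```python
import pickle
from h import *
D={n:pickle.load(open(f"pics/{n}.pkl","rb")) for n in("wA","wB","wC","wD")}
for n,k,u0,s in (("wA",0,315.6,-.068),("wA",1,379.8,-.151),("wB",1,253.4,-.042),("wB",2,306.9,-.085),("wA",2,430.7,-.183),("wB",3,336.8,-.03),("wA",3,459.3,-.122)):
    g=D[n]["bgr"].max(2)
    print(n,k,[int(g[v,int(round(u0+s*v-3)):int(round(u0+s*v+4))].mean()) for v in range(186,216)])
for n in("wC","wD"):
    g=D[n]["bgr"].astype(int).sum(2)//3
    for v in(170,200,225): print(n,"row",v,"from",300 if n=="wC" else 380, list(map(int,g[v,300 if n=="wC" else 380:420 if n=="wC" else 510])))
    for u in((240,310) if n=="wC" else (310,370)): print(n,"col",u,"130-155",list(map(int,g[130:155,u])),"232-256",list(map(int,g[232:256,u])))
```

```text
wA 0 [118, 118, 119, 118, 121, 132, 158, 190, 198, 198, 198, 198, 198, 198, 199, 198, 199, 198, 199, 198, 198, 198, 198, 198, 198, 198, 198, 198, 199, 198]
wA 1 [99, 103, 115, 117, 117, 118, 118, 121, 139, 178, 195, 198, 198, 198, 198, 198, 198, 198, 198, 198, 198, 198, 198, 198, 198, 198, 199, 199, 198, 198]
wB 1 [115, 126, 131, 133, 134, 142, 163, 200, 216, 219, 220, 219, 220, 219, 219, 220, 220, 219, 219, 219, 220, 219, 219, 220, 220, 220, 219, 219, 219, 219]
wB 2 [134, 134, 134, 134, 134, 134, 134, 137, 157, 198, 216, 220, 219, 219, 219, 219, 220, 219, 220, 219, 219, 220, 220, 220, 220, 220, 219, 220, 220, 219]
wA 2 [17, 25, 34, 47, 61, 75, 89, 110, 115, 119, 132, 164, 193, 198, 199, 198, 198, 198, 199, 199, 198, 198, 198, 198, 198, 198, 198, 198, 199, 199]
wB 3 [21, 23, 41, 85, 126, 136, 137, 137, 137, 136, 137, 137, 136, 137, 137, 137, 137, 136, 139, 155, 191, 214, 219, 219, 219, 220, 219, 220, 220, 219]
wA 3 [17, 18, 18, 18, 18, 18, 19, 18, 18, 18, 19, 19, 18, 22, 31, 46, 62, 79, 108, 117, 121, 130, 156, 189, 197, 198, 198, 198, 198, 198]
wC row 170 from 300 [156, 156, 155, 15
[... 3929 characters left out ...]
57, 55, 54, 54, 54, 56, 57, 55, 58, 84, 125, 141, 144, 145, 149, 164, 175, 181, 179, 180, 180, 180, 180, 180, 180, 180, 179, 182, 180, 180, 180, 180, 181, 180, 180, 179, 179, 179, 180, 181, 180, 178]
wD col 310 130-155 [150, 152, 155, 155, 153, 145, 117, 74, 60, 59, 58, 60, 72, 88, 92, 93, 94, 93, 92, 91, 95, 112, 142, 153, 154] 232-256 [121, 119, 111, 93, 81, 71, 49, 55, 59, 59, 63, 85, 111, 118, 120, 121, 141, 171, 180, 181, 182, 181, 182, 181]
wD col 370 130-155 [154, 151, 141, 131, 128, 129, 117, 76, 59, 58, 57, 56, 64, 80, 83, 82, 82, 82, 82, 81, 84, 87, 101, 129, 140] 232-256 [116, 116, 108, 93, 81, 71, 55, 56, 59, 57, 59, 76, 106, 115, 116, 115, 118, 136, 168, 178, 179, 179, 179, 178]
```

Run:
```python
import pickle
from h import *
D={n:pickle.load(open(f"pics/{n}.pkl","rb")) for n in("wA","wB","wC","wD")}
C,E=D["wC"],D["wD"]
f=lambda d,u,v,z:onz(d,u,v,z).round(1)
for z in(86,96,106): print("stop",z,f(C,359.2,170,z),f(C,357.1,225,z),f(E,443,170,z),f(E,437,225,z))
for z in(90,100,110): print("wall",z,f(C,401.2,170,z),f(C,396.7,225,z),f(E,485.3,170,z),f(E,477.5,225,z))
for z in (33,): print("lip",f(C,240,143.4,z),f(C,310,143.7,z),f(E,310,142.3,z),f(E,370,142.5,z),"low",f(C,310,244.2,z),f(E,310,243.2,z),f(E,370,243.4,z))
for n,k,u0,s,v in (("wA",0,315.6,-.068,192),("wA",1,379.8,-.151,194.6),("wB",1,253.4,-.042,192.5),("wB",2,306.9,-.085,194.5),("wA",2,430.7,-.183,196.8),("wB",3,336.8,-.03,205.7),("wA",3,459.3,-.122,208)):
    p=onz(D[n],u0+s*v,v,104); print(n,k,p.round(1))
```

```text
stop 86 [617.7 -66.2  86. ] [ 617.2 -150.7   86. ] [620.7 -68.2  86. ] [ 620.1 -152.7   86. ]
stop 96 [616.5 -64.3  96. ] [ 615.9 -146.9   96. ] [616.8 -66.3  96. ] [ 616.2 -148.9   96. ]
stop 106 [615.2 -62.5 106. ] [ 614.6 -143.2  106. ] [612.8 -64.4 106. ] [ 612.2 -145.2  106. ]
wall 90 [677.3 -65.7  90. ] [ 676.2 -149.4   90. ] [679.7 -67.9  90. ] [ 679.5 -151.7   90. ]
wall 100 [674.7 -63.8 100. ] [ 673.6 -145.7  100. ] [674.4 -66.  100. ] [ 674.2 -147.9  100. ]
wall 110 [672.1 -61.9 110. ] [ 671.  -141.9  110. ] [669.1 -64.1 110. ] [ 668.9 -144.1  110. ]
lip [435.2 -32.9  33. ] [545.5 -33.7  33. ] [427.8 -32.4  33. ] [522.3 -33.4  33. ] low [ 543.5 -205.5   33. ] [ 425.1 -204.3   33. ] [ 528.6 -205.5   33. ]
wA 0 [ 427.1 -287.8  104. ]
wA 1 [ 494.8 -291.7  104. ]
wB 1 [ 494.9 -291.7  104. ]
wB 2 [ 558.2 -295.   104. ]
wA 2 [ 557.6 -295.   104. ]
wB 3 [ 615.1 -311.8  104. ]
wA 3 [ 614.8 -311.6  104. ]
```

```bash
python3 -c "from h import *; togo(616,-118,83,-0.008)"
```

```text
t 4.0 ee [442.7 -59.1 390. ] d [-57.5 173.4 307.2] rot [0.001 0.    0.   ] alt [-1.000e-03  2.000e-03 -3.141e+00] q6 -0.15
```

```bash
echo '{"plan": [[-11.5,34.7,35,0,0,0],[-11.5,34.7,35,0,0,0],[-11.5,34.7,35,0,0,0],[-11.5,34.7,35,0,0,0],[-11.5,34.7,35,0,0,0]]}' | python3 jog.py 40 >/dev/null
echo '{"plan": [[0,0,0,0,0,0],[0,0,30,0,0,0],[0,0,30,0,0,0],[0,0,30,0,0,0]]}' | python3 jog.py 40
echo '{"plan": [[0,0,0,0,0,0]]}' | python3 jog.py; python3 -c "from h import *; togo(616,-118,83,-0.008)"
```

```text
t: 4.78
ee_pos: [585.2, -106.6, 154.5]
orientation: [2.228, 2.214, 0.001]
ft_force: [-0.1, 0.2, -0.5]
width: 40.4
grasp_force: 0.0
t: 4.87
ee_pos: [581.2, -105.8, 150.2]
orientation: [-2.223, -2.209, 0.008]
ft_force: [-1.8, -0.2, 0.0]
width: 39.9
grasp_force: 0.0
t 4.9 ee [ 581.2 -105.8  150.2] d [-12.1  35.5  66.9] rot [-0.009 -0.002  0.002] alt [ 3.00e-03 -1.50e-02 -3.14e+00] q6 -0.19
```

```bash
echo '{"plan": [[-6,17.5,0,0,0,0],[-6,17.5,0,0,0,0],[0,0,0,0,0,0],[0,0,0,0,0,0]]}' | python3 jog.py >/dev/null
echo '{"plan": [[0,0,23,0,0,0],[0,0,23,0,0,0],[0,0,21,0,0,0],[0,0,0,0,0,0]]}' | python3 jog.py
echo '{"plan": [[0,0,0,0,0,0],[0,0,0,0,0,0],[0,0,0,0,0,0],[0,0,0,0,0,0]]}' | python3 jog.py 4
python3 -c "from h import *; togo(458,-118,83,-0.008)"
```

```text
t: 5.53
ee_pos: [616.1, -117.7, 85.8]
orientation: [-2.224, -2.211, 0.006]
ft_force: [-0.5, 0.6, -0.2]
width: 40.2
grasp_force: 0.0
t: 5.87
ee_pos: [620.2, -118.6, 90.3]
orientation: [2.227, 2.213, 0.002]
ft_force: [0.2, -0.9, 0.3]
width: 16.8
grasp_force: 0.0
t 5.9 ee [ 620.2 -118.6   90.3] d [  -0.4 -162.2    6.9] rot [0.002 0.    0.002] alt [-1.00e-03  4.00e-03 -3.14e+00] q6 -0.2
```

```bash
echo '{"plan": [[0,-4,6,0,0,0],[0,0,0,0,0,0],[0,0,0,0,0,0],[0,0,0,0,0,0],[0,0,0,0,0,0]]}' | python3 jog.py 4
python3 -c "from h import *; togo(458,-118,83,-0.008)"
```

```text
t: 6.28
ee_pos: [615.4, -118.6, 83.1]
orientation: [2.228, 2.214, 0.0]
ft_force: [-0.1, 0.1, 5.7]
width: 8.0
grasp_force: 30.0
t 6.3 ee [ 615.4 -118.6   83.1] d [  -0.4 -157.4    0. ] rot [0.001 0.    0.002] alt [-0.00e+00  1.00e-03 -3.14e+00] q6 -0.2
```

Gripped (8.0 mm). Draw back 157 mm.

```bash
echo '{"plan": [[0,-10,0,0,0,0],[0,-20,0,0,0,0],[0,-24,0,0,0,0],[0,-24,0,0,0,0],[0,-24,0,0,0,0]]}' | python3 jog.py >/dev/null
echo '{"plan": [[0,-24,0,0,0,0],[0,-20,0,0,0,0],[0,-10,0,0,0,0],[0,0,0,0,0,0],[0,0,0,0,0,0]]}' | python3 jog.py
echo '{"plan": [[0,0,0,0,0,0],[0,0,0,0,0,0],[0,0,0,0,0,0],[0,0,0,0,0,0]]}' | python3 jog.py 50
python3 -c "from h import *; togo(421.1,-362.6,230,-0.08)"
```

```text
t: 7.12
ee_pos: [457.4, -116.9, 83.0]
orientation: [-2.228, -2.213, 0.001]
ft_force: [-2.2, 5.0, 10.5]
width: 8.2
grasp_force: 30.0
t: 7.45
ee_pos: [459.0, -117.4, 82.4]
orientation: [-2.228, -2.215, 0.001]
ft_force: [0.1, -0.3, -0.3]
width: 30.7
grasp_force: 0.0
t 7.5 ee [ 459.  -117.4   82.4] d [-245.4  -36.5 -147.6] rot [-0.001 -0.     0.074] alt [ 0.000e+00 -1.000e-03 -3.067e+00] q6 -0.27
```

```bash
echo '{"plan": [[0,0,-30,0,0,0],[0,0,-37,0,0,0],[0,0,-37,0,0,0],[-20,10,-30,0,0,0],[-30,20,-10,0,0,0]]}' | python3 jog.py 44 >/dev/null
echo '{"plan": [[-33,20,0,0,0,0],[-33,20,0,0,0,0],[-33,20,0,0,0,0],[-33,20,0,0,0,0],[-30,20,0,0,0,0]]}' | python3 jog.py 44 >/dev/null
echo '{"plan": [[-25,20,0,0,0,0.014],[-20,15,0,0,0,0],[0,0,0,0,0,0],[0,0,0,0,0,0],[0,0,0,0,0,0]]}' | python3 jog.py
python3 -c "from h import *; togo(613.3,-386.7,76,-0.022)"
```

```text
t: 8.7
ee_pos: [621.7, -375.0, 225.6]
orientation: [-2.242, -2.198, 0.001]
ft_force: [0.9, 0.8, -0.5]
width: 44.2
grasp_force: 0.0
t 8.7 ee [ 621.7 -375.   225.6] d [-12.1  -7.9 149.6] rot [-0.002 -0.001  0.002] alt [ 2.00e-03 -3.00e-03 -3.14e+00] q6 -0.54
```

```bash
echo '{"plan": [[-6,-4,30,0,0,0],[-6,-4,35,0,0,0],[0,0,20,0,0,0],[0,0,0,0,0,0],[0,0,0,0,0,0]]}' | python3 jog.py
python3 -c "from h import *; togo(613.3,-386.7,76,-0.022)"
```

```text
t: 9.12
ee_pos: [613.3, -386.2, 140.9]
orientation: [-2.241, -2.198, 0.001]
ft_force: [0.1, 0.5, 1.4]
width: 43.7
grasp_force: 0.0
t 9.1 ee [ 613.3 -386.2  140.9] d [-0.6  0.2 64.9] rot [-0.002 -0.002  0.003] alt [ 3.000e-03 -4.000e-03 -3.139e+00] q6 -0.56
```

```bash
echo '{"plan": [[0,0,25,0,0,0],[0,0,25,0,0,0],[0,0,15,0,0,0],[0,0,0,0,0,0],[0,0,0,0,0,0]]}' | python3 jog.py
echo '{"plan": [[0,0,0,0,0,0],[0,0,0,0,0,0],[0,0,0,0,0,0],[0,0,0,0,0,0],[0,0,0,0,0,0]]}' | python3 jog.py 15
echo '{"plan": [[0,0,0,0,0,0],[0,0,-10,0,0,0],[0,0,-30,0,0,0],[0,0,-35,0,0,0],[0,0,-35,0,0,0]]}' | python3 jog.py
echo '{"plan": [[0,0,-35,0,0,0],[0,0,0,0,0,0],[0,0,0,0,0,0],[0,0,0,0,0,0],[0,0,0,0,0,0]]}' | python3 jog.py
python3 -c "from h import *; togo(643,-118.5,88,-0.008)"
```

```text
t: 9.53
ee_pos: [614.6, -387.3, 77.4]
orientation: [2.243, 2.199, 0.0]
ft_force: [-0.9, 0.2, -0.5]
width: 44.1
grasp_force: 0.0
t: 9.95
ee_pos: [614.8, -387.9, 77.9]
orientation: [2.242, 2.198, 0.001]
ft_force: [0.1, 0.8, 6.5]
width: 21.9
grasp_force: 30.0
t: 10.37
ee_pos: [613.3, -387.0, 186.9]
orientation: [-2.242, -2.197, 0.001]
ft_force: [0.6, -1.1, -1.5]
width: 21.9
grasp_force: 30.0
t: 10.78
ee_pos: [613.0, -386.7, 219.3]
orientation: [-2.241, -2.196, 0.001]
ft_force: [0.3, 0.0, -2.9]
width: 22.0
grasp_force: 30.0
t 10.8 ee [ 613.  -386.7  219.3] d [268.5  25.  131.7] rot [-0.003 -0.002 -0.012] alt [-3.00e-03  5.00e-03  3.13e+00] q6 -0.56
```

```bash
echo '{"plan": [[20,3,0,0,0,-0.012],[35,3,0,0,0,0],[38,3,0,0,0,0],[38,3,0,0,0,0],[38,3,0,0,0,0]]}' | python3 jog.py >/dev/null
echo '{"plan": [[38,3,0,0,0,0],[35,3,0,0,0,0],[25,3,0,0,0,0],[0,0,0,0,0,0],[0,0,0,0,0,0]]}' | python3 jog.py >/dev/null
echo '{"plan": [[0,0,0,0,0,0],[0,0,0,0,0,0]]}' | python3 jog.py
python3 -c "from h import *; togo(643,-119.5,84,-0.008)"
```

```text
t: 11.78
ee_pos: [640.1, -121.7, 220.6]
orientation: [-2.231, -2.211, 0.002]
ft_force: [-0.5, -0.2, -2.2]
width: 22.2
grasp_force: 30.0
t 11.8 ee [ 640.1 -121.7  220.6] d [  2.3   3.1 136.6] rot [-0.002 -0.    -0.001] alt [-0.000e+00  2.000e-03  3.141e+00] q6 -0.2
```

```bash
echo '{"plan": [[2,3,20,0,0,0],[0,0,35,0,0,0],[0,0,35,0,0,0],[0,0,20,0,0,0],[0,0,0,0,0,0]]}' | python3 jog.py >/dev/null
echo '{"plan": [[0,0,12,0,0,0],[0,0,6,0,0,0],[0,0,0,0,0,0],[0,0,0,0,0,0],[0,0,0,0,0,0]]}' | python3 jog.py
python3 -c "from h import *; togo(643,-119.5,84,-0.008)"
```

```text
t: 12.62
ee_pos: [644.4, -119.0, 94.8]
orientation: [2.229, 2.211, 0.002]
ft_force: [0.2, -0.4, -2.5]
width: 22.2
grasp_force: 30.0
t 12.6 ee [ 644.4 -119.    94.8] d [-0.5 -1.4 10.8] rot [ 0.002  0.    -0.   ] alt [ 1.000e-03 -3.000e-03  3.142e+00] q6 -0.19
```

```bash
echo '{"plan": [[0,-1.5,6,0,0,0],[0,0,4.5,0,0,0],[0,0,0,0,0,0],[0,0,0,0,0,0],[0,0,0,0,0,0]]}' | python3 jog.py
echo '{"plan": [[0,0,0,0,0,0],[0,0,0,0,0,0],[0,0,0,0,0,0],[0,0,0,0,0,0]]}' | python3 jog.py 29
echo '{"plan": [[0,0,-15,0,0,0],[0,0,-30,0,0,0],[0,0,-35,0,0,0],[0,0,-20,0,0,0],[0,0,0,0,0,0]]}' | python3 jog.py
python3 -c "from h import *; togo(549.4,-369.5,160,-0.114)"
```

```text
t: 13.03
ee_pos: [642.5, -118.8, 83.5]
orientation: [2.23, 2.212, 0.001]
ft_force: [0.5, -0.7, 1.9]
width: 21.9
grasp_force: 30.0
t: 13.37
ee_pos: [642.0, -118.8, 83.0]
orientation: [-2.23, -2.212, 0.0]
ft_force: [0.1, 0.1, -0.6]
width: 28.9
grasp_force: 0.0
t: 13.78
ee_pos: [645.0, -119.3, 188.4]
orientation: [2.225, 2.208, 0.007]
ft_force: [0.5, -0.1, -0.3]
width: 29.1
grasp_force: 0.0
t 13.8 ee [ 645.  -119.3  188.4] d [-250.9  -93.8   28. ] rot [0.008 0.001 0.106] alt [-2.000e-03  1.200e-02 -3.036e+00] q6 -0.19
```

```bash
echo '{"plan": [[-30,-12,0,0,0,0],[-36,-13,0,0,0,0],[-36,-13,0,0,0,0],[-36,-13,0,0,0,0],[-36,-13,0,0,0,0]]}' | python3 jog.py 44 >/dev/null
echo '{"plan": [[-36,-13,10,0,0,0],[-30,-12,10,0,0,0],[-11,-5,10,0,0,0.05],[0,0,0,0,0,0.056],[0,0,0,0,0,0]]}' | python3 jog.py >/dev/null
echo '{"plan": [[0,0,0,0,0,0],[0,0,0,0,0,0]]}' | python3 jog.py
python3 -c "from h import *; togo(549.4,-369.5,78,-0.114)"
```

```text
t: 14.78
ee_pos: [546.2, -368.5, 152.8]
orientation: [-2.342, -2.094, 0.0]
ft_force: [0.2, -0.0, 1.0]
width: 44.1
grasp_force: 0.0
t 14.8 ee [ 546.2 -368.5  152.8] d [-0.7  3.3 74.8] rot [-0.    -0.     0.002] alt [ 0.000e+00 -1.000e-03 -3.139e+00] q6 -0.5
```

```bash
echo '{"plan": [[0,3,25,0,0,0],[0,0,30,0,0,0],[0,0,20,0,0,0],[0,0,0,0,0,0],[0,0,0,0,0,0]]}' | python3 jog.py
echo '{"plan": [[0,0,0,0,0,0],[0,0,0,0,0,0],[0,0,0,0,0,0],[0,0,0,0,0,0],[0,0,0,0,0,0]]}' | python3 jog.py 15
echo '{"plan": [[0,0,0,0,0,0],[0,0,-10,0,0,0],[0,0,-30,0,0,0],[0,0,-35,0,0,0],[0,0,-35,0,0,0]]}' | python3 jog.py
echo '{"plan": [[0,0,-30,0,0,-0.053],[0,0,0,0,0,-0.053],[0,0,0,0,0,0],[0,0,0,0,0,0],[0,0,0,0,0,0]]}' | python3 jog.py
python3 -c "from h import *; togo(599,-119,84,-0.008)"
```

```text
t: 15.2
ee_pos: [549.0, -368.4, 77.5]
orientation: [-2.341, -2.092, 0.001]
ft_force: [-0.5, -0.0, 0.1]
width: 43.8
grasp_force: 0.0
t: 15.62
ee_pos: [549.8, -369.8, 79.5]
orientation: [2.343, 2.09, 0.001]
ft_force: [-1.3, 0.6, 6.4]
width: 21.7
grasp_force: 30.0
t: 16.03
ee_pos: [548.2, -368.8, 188.8]
orientation: [-2.342, -2.09, 0.001]
ft_force: [0.5, -0.1, -2.3]
width: 21.9
grasp_force: 30.0
t: 16.45
ee_pos: [548.1, -368.8, 216.8]
orientation: [-2.23, -2.209, 0.001]
ft_force: [0.6, 1.2, -1.8]
width: 21.6
grasp_force: 30.0
t 16.4 ee [ 548.1 -368.8  216.8] d [250.   48.8 133.1] rot [-0.002 -0.002 -0.002] alt [-2.00e-03  4.00e-03  3.14e+00] q6 -0.6
```

```bash
echo '{"plan": [[20,4,0,0,0,0],[34,7,0,0,0,0],[37,7,0,0,0,0],[37,7,0,0,0,0],[37,7,0,0,0,0]]}' | python3 jog.py >/dev/null
echo '{"plan": [[37,7,0,0,0,0],[33,7,0,0,0,0],[16,4,0,0,0,0],[0,0,0,0,0,0],[0,0,0,0,0,0]]}' | python3 jog.py >/dev/null
echo '{"plan": [[0,0,0,0,0,0],[0,0,0,0,0,0]]}' | python3 jog.py
python3 -c "from h import *; togo(599,-118,85,-0.008)"
```

```text
t: 17.45
ee_pos: [600.6, -119.9, 217.5]
orientation: [-2.231, -2.21, 0.001]
ft_force: [-0.1, -0.1, -2.1]
width: 22.0
grasp_force: 30.0
t 17.4 ee [ 600.6 -119.9  217.5] d [  1.8  -1.5 132.5] rot [-0.001 -0.    -0.002] alt [-0.00e+00  2.00e-03  3.14e+00] q6 -0.21
```

```bash
echo '{"plan": [[2,-1.5,20,0,0,0],[0,0,35,0,0,0],[0,0,35,0,0,0],[0,0,20,0,0,0],[0,0,5,0,0,0]]}' | python3 jog.py >/dev/null
echo '{"plan": [[0,0,6,0,0,0],[0,0,5,0,0,0],[0,0,3,0,0,0],[0,0,2,0,0,0],[0,0,0,0,0,0]]}' | python3 jog.py
python3 -c "from h import *; togo(599,-118,85,-0.008)"
```

```text
t: 18.28
ee_pos: [600.1, -116.9, 87.8]
orientation: [2.23, 2.212, 0.001]
ft_force: [0.1, 0.3, -1.8]
width: 21.7
grasp_force: 30.0
t 18.3 ee [ 600.1 -116.9   87.8] d [-1.1 -1.1  2.8] rot [ 0.001  0.    -0.   ] alt [ 0.000e+00 -2.000e-03  3.142e+00] q6 -0.2
```

```bash
echo '{"plan": [[-1,-1.5,2.5,0,0,0],[0,0,0,0,0,0],[0,0,0,0,0,0]]}' | python3 jog.py
echo '{"plan": [[0,0,0,0,0,0],[0,0,0,0,0,0],[0,0,0,0,0,0],[0,0,0,0,0,0]]}' | python3 jog.py 29
echo '{"plan": [[0,0,-15,0,0,0],[0,0,-30,0,0,0],[0,0,-35,0,0,0],[0,0,-20,0,0,0],[0,0,0,0,0,0]]}' | python3 jog.py
python3 -c "from h import *; togo(486.2,-366.2,155,-0.116)"
```

```text
t: 18.53
ee_pos: [598.9, -117.9, 85.5]
orientation: [2.229, 2.211, 0.002]
ft_force: [-0.2, -0.8, 2.4]
width: 22.2
grasp_force: 30.0
t: 18.87
ee_pos: [598.0, -117.7, 84.5]
orientation: [-2.23, -2.212, 0.0]
ft_force: [0.5, -0.0, -0.1]
width: 28.9
grasp_force: 0.0
t: 19.28
ee_pos: [600.8, -118.3, 189.4]
orientation: [2.226, 2.208, 0.007]
ft_force: [0.9, 0.1, 0.2]
width: 29.4
grasp_force: 0.0
t 19.3 ee [ 600.8 -118.3  189.4] d [-248.7 -112.9   34. ] rot [0.008 0.001 0.108] alt [-2.000e-03  1.200e-02 -3.034e+00] q6 -0.21
```

```bash
echo '{"plan": [[-30,-13,0,0,0,0],[-36,-16,0,0,0,0],[-36,-16,0,0,0,0],[-36,-16,0,0,0,0],[-36,-16,0,0,0,0]]}' | python3 jog.py 44 >/dev/null
echo '{"plan": [[-36,-16,10,0,0,0],[-28,-13,10,0,0,0],[-11,-5,10,0,0,0.05],[0,0,0,0,0,0.056],[0,0,0,0,0,0]]}' | python3 jog.py >/dev/null
echo '{"plan": [[0,0,0,0,0,0],[0,0,0,0,0,0]]}' | python3 jog.py
python3 -c "from h import *; togo(486.2,-366.2,78,-0.116)"
```

```text
t: 20.28
ee_pos: [485.2, -365.4, 154.4]
orientation: [-2.342, -2.094, 0.0]
ft_force: [-0.6, -0.2, 0.7]
width: 44.1
grasp_force: 0.0
t 20.3 ee [ 485.2 -365.4  154.4] d [-0.7  1.1 76.4] rot [-0.    -0.     0.004] alt [ 0.    -0.    -3.137] q6 -0.55
```

```bash
echo '{"plan": [[0,1,25,0,0,0],[0,0,30,0,0,0],[0,0,21,0,0,0],[0,0,0,0,0,0],[0,0,0,0,0,0]]}' | python3 jog.py
echo '{"plan": [[0,0,0,0,0,0],[0,0,0,0,0,0],[0,0,0,0,0,0],[0,0,0,0,0,0],[0,0,0,0,0,0]]}' | python3 jog.py 15
echo '{"plan": [[0,0,0,0,0,0],[0,0,-10,0,0,0],[0,0,-30,0,0,0],[0,0,-35,0,0,0],[0,0,-35,0,0,0]]}' | python3 jog.py
echo '{"plan": [[0,0,-30,0,0,-0.053],[0,0,0,0,0,-0.053],[0,0,0,0,0,0],[0,0,0,0,0,0],[0,0,0,0,0,0]]}' | python3 jog.py
python3 -c "from h import *; togo(555,-118,85,-0.008)"
```

```text
t: 20.7
ee_pos: [486.0, -365.0, 78.1]
orientation: [-2.341, -2.092, 0.001]
ft_force: [-0.9, -0.4, 0.9]
width: 44.2
grasp_force: 0.0
t: 21.12
ee_pos: [486.8, -366.4, 79.9]
orientation: [2.343, 2.09, 0.001]
ft_force: [-0.4, 0.7, 6.1]
width: 21.5
grasp_force: 30.0
t: 21.53
ee_pos: [485.2, -365.4, 189.5]
orientation: [-2.343, -2.09, 0.001]
ft_force: [1.4, -0.7, -2.3]
width: 22.0
grasp_force: 30.0
t: 21.95
ee_pos: [485.3, -365.3, 217.5]
orientation: [-2.23, -2.209, 0.0]
ft_force: [-0.6, -1.0, -2.7]
width: 21.7
grasp_force: 30.0
t 21.9 ee [ 485.3 -365.3  217.5] d [247.8  67.6 132.8] rot [-0.002 -0.002 -0.002] alt [-2.00e-03  3.00e-03  3.14e+00] q6 -0.66
```

```bash
echo '{"plan": [[20,5,0,0,0,0],[34,9,0,0,0,0],[37,10,0,0,0,0],[37,10,0,0,0,0],[37,10,0,0,0,0]]}' | python3 jog.py >/dev/null
echo '{"plan": [[37,10,0,0,0,0],[33,9,0,0,0,0],[14,4,0,0,0,0],[0,0,0,0,0,0],[0,0,0,0,0,0]]}' | python3 jog.py >/dev/null
echo '{"plan": [[0,0,10,0,0,0],[0,0,35,0,0,0],[0,0,35,0,0,0],[0,0,20,0,0,0],[0,0,5,0,0,0]]}' | python3 jog.py >/dev/null
echo '{"plan": [[0,0,6,0,0,0],[0,0,5,0,0,0],[0,0,3,0,0,0],[0,0,0,0,0,0],[0,0,0,0,0,0]]}' | python3 jog.py
python3 -c "from h import *; togo(555,-117.7,85.5,-0.008)"
```

```text
t: 23.62
ee_pos: [555.7, -117.7, 100.5]
orientation: [2.23, 2.211, 0.001]
ft_force: [-0.9, -0.7, -1.6]
width: 21.7
grasp_force: 30.0
t 23.6 ee [ 555.7 -117.7  100.5] d [ 0.  -0.7 15. ] rot [ 0.002  0.    -0.   ] alt [ 1.000e-03 -2.000e-03  3.141e+00] q6 -0.22
```

```bash
echo '{"plan": [[0,-1,6,0,0,0],[0,0,5,0,0,0],[0,0,3,0,0,0],[0,0,0.5,0,0,0],[0,0,0,0,0,0]]}' | python3 jog.py
echo '{"plan": [[0,0,0,0,0,0],[0,0,0,0,0,0],[0,0,0,0,0,0],[0,0,0,0,0,0]]}' | python3 jog.py 29
echo '{"plan": [[0,0,-15,0,0,0],[0,0,-30,0,0,0],[0,0,-35,0,0,0],[0,0,-20,0,0,0],[0,0,0,0,0,0]]}' | python3 jog.py
python3 -c "from h import *; togo(421.1,-362.8,155,-0.08)"
```

```text
t: 24.03
ee_pos: [554.1, -117.4, 85.7]
orientation: [-2.23, -2.213, 0.0]
ft_force: [-3.2, 1.9, 6.6]
width: 21.7
grasp_force: 30.0
t: 24.37
ee_pos: [554.2, -117.5, 85.0]
orientation: [2.23, 2.213, 0.0]
ft_force: [-0.1, -0.0, 0.3]
width: 28.7
grasp_force: 0.0
t: 24.78
ee_pos: [556.9, -118.1, 189.6]
orientation: [2.226, 2.208, 0.007]
ft_force: [1.4, -0.7, -0.1]
width: 29.4
grasp_force: 0.0
t 24.8 ee [ 556.9 -118.1  189.6] d [-245.7 -134.1   34. ] rot [0.008 0.001 0.072] alt [-2.00e-03  1.20e-02 -3.07e+00] q6 -0.22
```

```bash
echo '{"plan": [[-30,-16,0,0,0,0],[-35,-19,0,0,0,0],[-35,-19,0,0,0,0],[-35,-19,0,0,0,0],[-35,-19,0,0,0,0]]}' | python3 jog.py 44 >/dev/null
echo '{"plan": [[-35,-19,10,0,0,0],[-29,-16,10,0,0,0],[-11,-6,10,0,0,0.036],[0,0,0,0,0,0.036],[0,0,0,0,0,0]]}' | python3 jog.py >/dev/null
echo '{"plan": [[0,0,0,0,0,0],[0,0,0,0,0,0]]}' | python3 jog.py
python3 -c "from h import *; togo(421.1,-362.8,78,-0.08)"
```

```text
t: 25.78
ee_pos: [419.5, -360.7, 154.8]
orientation: [-2.307, -2.132, -0.0]
ft_force: [-0.7, 0.2, -0.3]
width: 44.5
grasp_force: 0.0
t 25.8 ee [ 419.5 -360.7  154.8] d [-2.   1.7 76.8] rot [-0.    -0.     0.001] alt [ 1.00e-03 -0.00e+00 -3.14e+00] q6 -0.65
```

```bash
echo '{"plan": [[-2,1.5,25,0,0,0],[0,0,30,0,0,0],[0,0,21,0,0,0],[0,0,0,0,0,0],[0,0,0,0,0,0]]}' | python3 jog.py
echo '{"plan": [[0,0,0,0,0,0],[0,0,0,0,0,0],[0,0,0,0,0,0],[0,0,0,0,0,0],[0,0,0,0,0,0]]}' | python3 jog.py 15
echo '{"plan": [[0,0,0,0,0,0],[0,0,-10,0,0,0],[0,0,-30,0,0,0],[0,0,-35,0,0,0],[0,0,-35,0,0,0]]}' | python3 jog.py
echo '{"plan": [[0,0,-30,0,0,-0.036],[0,0,0,0,0,-0.034],[0,0,0,0,0,0],[0,0,0,0,0,0],[0,0,0,0,0,0]]}' | python3 jog.py
python3 -c "from h import *; togo(511,-117.6,85,-0.008)"
```

```text
t: 26.2
ee_pos: [420.5, -362.5, 78.6]
orientation: [-2.305, -2.131, 0.0]
ft_force: [0.3, 0.5, 0.1]
width: 43.8
grasp_force: 0.0
t: 26.62
ee_pos: [421.1, -364.0, 80.3]
orientation: [2.307, 2.13, 0.0]
ft_force: [0.3, 2.0, 5.9]
width: 21.8
grasp_force: 30.0
t: 27.03
ee_pos: [419.7, -362.9, 190.2]
orientation: [-2.307, -2.129, 0.0]
ft_force: [0.2, -0.8, -3.2]
width: 21.9
grasp_force: 30.0
t: 27.45
ee_pos: [419.7, -362.9, 218.2]
orientation: [-2.232, -2.208, 0.0]
ft_force: [0.1, 0.1, -1.8]
width: 21.6
grasp_force: 30.0
t 27.4 ee [ 419.7 -362.9  218.2] d [246.1  88.8 133.4] rot [-0.002 -0.001 -0.003] alt [-2.000e-03  3.000e-03  3.139e+00] q6 -0.72
```

```bash
echo '{"plan": [[20,8,0,0,0,0],[33,12,0,0,0,0],[37,13,0,0,0,0],[37,13,0,0,0,0],[37,13,0,0,0,0]]}' | python3 jog.py >/dev/null
echo '{"plan": [[37,13,0,0,0,0],[31,12,0,0,0,0],[13,5,0,0,0,0],[0,0,0,0,0,0],[0,0,0,0,0,0]]}' | python3 jog.py >/dev/null
echo '{"plan": [[0,0,10,0,0,0],[0,0,35,0,0,0],[0,0,35,0,0,0],[0,0,20,0,0,0],[0,0,5,0,0,0]]}' | python3 jog.py >/dev/null
echo '{"plan": [[0,0,6,0,0,0],[0,0,5,0,0,0],[0,0,3,0,0,0],[0,0,0,0,0,0],[0,0,0,0,0,0]]}' | python3 jog.py
python3 -c "from h import *; togo(511,-118.4,86,-0.008)"
```

```text
t: 29.12
ee_pos: [512.5, -119.7, 100.9]
orientation: [2.232, 2.209, 0.001]
ft_force: [0.6, 0.7, -2.0]
width: 22.0
grasp_force: 30.0
t 29.1 ee [ 512.5 -119.7  100.9] d [ 1.3 -1.5 14.9] rot [ 0.001  0.    -0.002] alt [ 1.000e-03 -2.000e-03  3.139e+00] q6 -0.24
```

```bash
echo '{"plan": [[1.3,-1.5,6,0,0,0],[0,0,5,0,0,0],[0,0,3,0,0,0],[0,0,0.5,0,0,0],[0,0,0,0,0,0]]}' | python3 jog.py
echo '{"plan": [[0,0,0,0,0,0],[0,0,0,0,0,0],[0,0,0,0,0,0],[0,0,0,0,0,0]]}' | python3 jog.py 29
echo '{"plan": [[0,0,-15,0,0,0],[0,0,-30,0,0,0],[0,0,-35,0,0,0],[0,0,-10,0,0,0],[0,0,0,0,0,0]]}' | python3 jog.py
echo '{"plan": [[0,-25,0,0,0,0],[0,-32,0,0,0,0],[0,-32,0,0,0,0],[0,0,0,0,0,0],[0,0,0,0,0,0]]}' | python3 jog.py 2
python3 cap.py wE
python3 -c "from h import *; togo(425,-118,60,-0.008)"
```

```text
t: 29.53
ee_pos: [510.3, -118.0, 86.0]
orientation: [-2.232, -2.21, 0.0]
ft_force: [-1.9, 1.0, 6.5]
width: 21.8
grasp_force: 30.0
t: 29.87
ee_pos: [510.6, -118.1, 85.5]
orientation: [2.232, 2.21, 0.0]
ft_force: [0.0, 0.1, 0.2]
width: 28.9
grasp_force: 0.0
t: 30.28
ee_pos: [512.4, -118.6, 178.4]
orientation: [2.229, 2.207, 0.005]
ft_force: [0.0, -0.2, -1.0]
width: 29.0
grasp_force: 0.0
t: 30.7
ee_pos: [419.6, -116.9, 174.5]
orientation: [-2.232, -2.208, 0.002]
ft_force: [-0.1, 0.2, 0.2]
width: 2.7
grasp_force: 0.0
t 30.8 ee [ 421.4 -117.3  174.9] d [ -0.7   3.7 114.9] rot [-0.    -0.    -0.003] alt [-0.000e+00  1.000e-03  3.139e+00] q6 -0.29
```

View pics/wE.png

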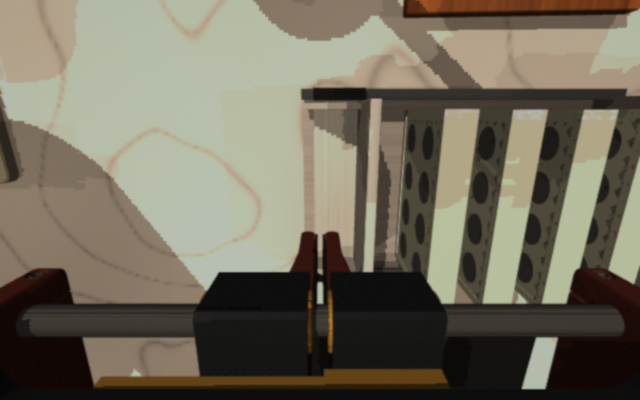

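The picture shows all four moulds upright in the rack (tops at x≈455, 525, 595, 635), with the stop plate (x≈370) behind them and the fingers closed behind the stop at (320,250). Now push.

```bash
echo '{"plan": [[0,0,30,0,0,0],[0,0,35,0,0,0],[0,0,30,0,0,0],[0,0,18,0,0,0],[0,0,0,0,0,0]]}' | python3 jog.py >/dev/null
echo '{"plan": [[0,0,0,0,0,0],[0,4,0,0,0,0],[0,4,0,0,0,0],[0,4,0,0,0,0],[0,4,0,0,0,0]]}' | python3 jog.py
echo '{"plan": [[0,8,0,0,0,0],[0,8,0,0,0,0],[0,8,0,0,0,0],[0,8,0,0,0,0],[0,8,0,0,0,0]]}' | python3 jog.py
echo '{"plan": [[0,8,0,0,0,0],[0,8,0,0,0,0],[0,8,0,0,0,0],[0,8,0,0,0,0],[0,8,0,0,0,0]]}' | python3 jog.py
python3 -c "from h import *; togo(565,-118,60,-0.008)"
```

```text
t: 31.58
ee_pos: [439.0, -117.7, 63.7]
orientation: [2.231, 2.209, 0.002]
ft_force: [-0.3, -1.5, 0.5]
width: 2.2
grasp_force: 0.0
t: 32.0
ee_pos: [478.2, -117.7, 62.7]
orientation: [-2.232, -2.21, 0.0]
ft_force: [-6.9, 0.2, 4.8]
width: 2.1
grasp_force: 4.4
t: 32.42
ee_pos: [517.7, -118.2, 62.5]
orientation: [-2.232, -2.21, 0.001]
ft_force: [-5.9, -0.4, 5.8]
width: 2.0
grasp_force: 3.3
t 32.4 ee [ 517.7 -118.2   62.5] d [ 0.6 47.3  2.5] rot [-0.001 -0.    -0.002] alt [-0.00e+00  2.00e-03  3.14e+00] q6 -0.24
```

```bash
echo '{"plan": [[0,6,0,0,0,0],[0,6,0,0,0,0],[0,6,0,0,0,0],[0,6,0,0,0,0],[0,6,0,0,0,0]]}' | python3 jog.py
echo '{"plan": [[0,4,0,0,0,0],[0,3,0,0,0,0],[0,2,0,0,0,0],[0,2,0,0,0,0],[0,2,0,0,0,0]]}' | python3 jog.py
echo '{"plan": [[0,0,0,0,0,0],[0,0,0,0,0,0]]}' | python3 jog.py
```

```text
t: 32.83
ee_pos: [546.8, -118.4, 62.5]
orientation: [-2.231, -2.209, 0.003]
ft_force: [-9.1, -0.8, 9.4]
width: 2.0
grasp_force: 5.4
t: 33.25
ee_pos: [559.4, -118.6, 62.5]
orientation: [-2.231, -2.209, 0.003]
ft_force: [-8.4, -0.8, 9.5]
width: 1.7
grasp_force: 5.2
t: 33.42
ee_pos: [560.0, -118.6, 62.5]
orientation: [-2.232, -2.209, 0.002]
ft_force: [-6.5, -0.4, 6.4]
width: 2.2
grasp_force: 3.8
```

```bash
echo '{"plan": [[0,2,0,0,0,0],[0,2,0,0,0,0],[0,2,0,0,0,0],[0,1,0,0,0,0],[0,0,0,0,0,0]]}' | python3 jog.py
echo '{"plan": [[0,1,0,0,0,0],[0,1,0,0,0,0],[0,0,0,0,0,0]]}' | python3 jog.py
```

```text
t: 33.83
ee_pos: [565.3, -118.6, 62.4]
orientation: [-2.229, -2.208, 0.005]
ft_force: [-11.9, -1.1, 11.8]
width: 2.1
grasp_force: 7.2
t: 34.08
ee_pos: [565.3, -118.6, 62.4]
orientation: [-2.227, -2.205, 0.009]
ft_force: [-19.8, -2.8, 19.5]
width: 1.8
grasp_force: 11.3
```

```bash
echo '{"plan": [[0,1,0,0,0,0],[0,0,0,0,0,0],[0,-8,0,0,0,0],[0,-8,0,0,0,0],[0,0,-30,0,0,0]]}' | python3 jog.py
echo '{"plan": [[0,0,-40,0,0,0],[0,0,-40,0,0,0],[0,0,-40,0,0,0],[0,0,-40,0,0,0],[20,0,-33,0,0,0]]}' | python3 jog.py 88 >/dev/null
echo '{"plan": [[33,0,-23,0,0,0],[33,0,-23,0,0,0],[33,0,-23,0,0,0],[33,0,-23,0,0,0],[33,0,0,0,0,0]]}' | python3 jog.py >/dev/null
echo '{"plan": [[35,0,0,0,0,0],[35,0,0,0,0,0],[30,0,0,0,0,0],[25,0,0,0,0,0],[20,0,0,0,0,0]]}' | python3 jog.py >/dev/null
echo '{"plan": [[0,0,0,0,0,0],[0,0,0,0,0,0],[0,0,0,0,0,0],[0,0,0,0,0,0]]}' | python3 jog.py
python3 cap.py wF
echo '{"plan": [[0,-30,0,0,0,0],[0,-30,0,0,0,0],[0,-30,0,0,0,0],[0,-30,0,0,0,0],[0,0,0,0,0,0]]}' | python3 jog.py >/dev/null
echo '{"plan": [[0,0,0,0,0,0],[0,0,0,0,0,0],[0,0,0,0,0,0]]}' | python3 jog.py
python3 cap.py wG
python3 - <<'E'
import cv2,numpy as np
a=cv2.imread("pics/wF.png")[0:300,60:460];b=cv2.imread("pics/wG.png")[0:300,140:540]
cv2.imwrite("pics/FG.png",np.hstack([a,b]))
E
```

```text
t: 34.5
ee_pos: [550.4, -117.7, 88.3]
orientation: [-2.227, -2.205, 0.007]
ft_force: [-0.5, 0.1, -0.1]
width: 1.6
grasp_force: 0.0
t: 36.08
ee_pos: [557.9, 210.5, 377.6]
orientation: [2.233, 2.209, 0.0]
ft_force: [0.1, -0.9, 0.9]
width: 87.7
grasp_force: 0.0
t: 36.8
ee_pos: [439.0, 212.4, 377.8]
orientation: [2.233, 2.209, 0.001]
ft_force: [0.3, 0.5, 0.0]
width: 87.4
grasp_force: 0.0
```

View pics/FG.png

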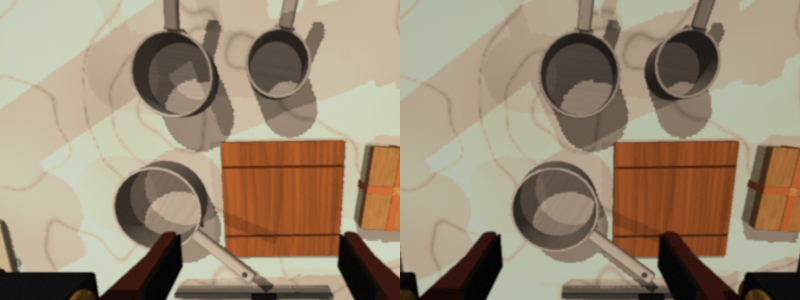

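```bash
cat > pans.py <<'E'
import pickle
from h import *
rng=np.random.default_rng(0)
def edges(d):
    g=cv2.cvtColor(d["bgr"],cv2.COLOR_BGR2GRAY); e=cv2.Canny(g,40,100); e[255:]=0
    v,u=np.nonzero(e); return np.c_[u,v].astype(float)
def castz(d,P,z):
    q=np.c_[(P[:,0]-d["cx"])/d["fx"],(P[:,1]-d["cy"])/d["fy"],np.ones(len(P))]@d["R"]; c=-d["R"].T@d["t"]
    return c+q*((z-c[2])/q[:,2])[:,None]
def circ(d,E,c0,h,R,tol=1.2):
    W=castz(d,E,h)[:,:2]; r=np.hypot(*(W-c0).T); W=W[(r<R+40)&(r>R-40)]
    best=(0,)
    for _ in range(3000):
        a=W[rng.choice(len(W),3,replace=False)]
        M=np.c_[2*a,np.ones(3)]
        if abs(np.linalg.det(M))<1: continue
        s=np.linalg.solve(M,(a**2).sum(1)); rr=np.sqrt(max(s[2]+s[:2]@s[:2],0))
        if not R-6<rr<R+4: continue
        n=(abs(np.hypot(*(W-s[:2]).T)-rr)<tol).sum()
        if n>best[0]: best=(n,s[:2],rr)
    n,c,rr=best; I=W[abs(np.hypot(*(W-c).T)-rr)<tol]
    s=np.linalg.lstsq(np.c_[2*I,np.ones(len(I))],(I**2).sum(1),rcond=None)[0]
    return s[:2],np.sqrt(s[2]+s[:2]@s[:2]),n
def handle(d,E,c,h,R,tip,a0,zb=0):
    zg={64:74,68:82,72:90}[h]; z=np.full(len(E),zg+7.)+zb
    for _ in range(6):
        W=castz(d,E,z); r=np.hypot(*(W[:,:2]-c).T); z=zg+7+zb+(np.clip(r,60,180)-100)*.325
    best=[]
    for a in np.arange(a0-.5,a0+.5,.004):
        L=(W[:,:2]-c)@np.array([[np.cos(a),-np.sin(a)],[np.sin(a),np.cos(a)]])
        m=(L[:,0]>R+12)&(L[:,0]<tip-4); best.append(((m&(abs(abs(L[:,1])-9)<1.3)).sum(),a))
    b=np.array(best); k=b[:,0]>=b[:,0].max()-2; return b[k,1].mean().round(3),int(b[:,0].max())
E
python3 - <<'E'
from pans import *
G={"l":((406,135),64,68,176,-.7),"m":((447,330),68,56,164,1.55),"s":((590,344),72,44,152,1.45)}
for n in("wF","wG"):
    d=pickle.load(open(f"pics/{n}.pkl","rb")); E=edges(d)
    for k,(c0,h,R,tip,a0) in G.items():
        for hh in(h-15,h,h+15):
            c,r,m=circ(d,E,np.array(c0),hh,R); print(n,k,hh,c.round(1),r.round(1),m,handle(d,E,c,h,R,tip,a0) if hh==h else "")
    hsv=cv2.cvtColor(d["bgr"],cv2.COLOR_BGR2HSV); m=cv2.inRange(hsv,(3,120,50),(15,255,255)); m[258:]=0
    m=cv2.morphologyEx(m,cv2.MORPH_CLOSE,np.ones((7,7)))
    cs,_=cv2.findContours(m,cv2.RETR_EXTERNAL,cv2.CHAIN_APPROX_NONE)
    for q in sorted(cs,key=cv2.contourArea)[-2:]:
        b=cv2.boxPoints(cv2.minAreaRect(q)); w=castz(d,b.astype(float),15); print("rect",w.round(1)[:,:2].tolist(),[np.linalg.norm(w[i]-w[i-1]).round(1) for i in range(4)],w.mean(0).round(1))
E
```

```text
wF l 49 [396.4 136.7] 67.9 199 
wF l 64 [399.2 140.6] 63.6 209 (np.float64(-0.344), 49)
wF l 79 [407.1 145.3] 63.3 203 
wF m 53 [435.4 335.3] 53.5 235 
wF m 68 [439.3 333.8] 51.8 241 (np.float64(1.43), 32)
wF m 83 [443.2 332.2] 50.2 230 
wF s 57 [583.9 348.3] 41.1 199 
wF s 72 [583.1 346.2] 39.8 199 (np.float64(1.368), 27)
wF s 87 [582.3 344.2] 38.4 198 
rect [[717.9, 91.2], [723.2, 236.8], [837.7, 222.7], [841.6, 74.8]] [np.float64(124.7), np.float64(145.7), np.float64(115.3), np.float64(148.0)] [780.1 156.4  15. ]
rect [[495.0, 238.5], [738.6, 239.5], [759.8, 34.7], [488.8, 33.2]] [np.float64(205.4), np.float64(243.6), np.float64(205.9), np.float64(271.1)] [620.6 136.5  15. ]
wG l 49 [397.9 135.7] 65.9 247 
wG l 64 [399.  140.7] 63.6 283 (np.float64(-0.292), 48)
wG l 79 [400.7 145.5] 61.8 237 
wG m 53 [439.1 335.4] 53.5 240 
wG m 68 [439.1 333.8] 51.8 246 (np.float64(1.45), 34)
wG m 83 [439.1 332.4] 50.1 239 
wG s 57 [587.8 348.1] 41.1 207 
wG s 72 [583.  346.1] 39.8 206 (np.float64(1.388), 29)
wG s 87 [578.2 344.2] 38.5 207 
rect [[719.0, 92.2], [714.9, 238.0], [844.7, 222.7], [859.3, 74.4]] [np.float64(141.4), np.float64(145.9), np.float64(130.7), np.float64(149.0)] [784.5 156.8  15. ]
rect [[494.7, 40.3], [494.1, 243.6], [691.5, 238.4], [714.2, 34.1]] [np.float64(219.6), np.float64(203.3), np.float64(197.5), np.float64(205.6)] [598.6 139.1  15. ]
```

```bash
echo '{"plan": [[30,10,0,0,0,0],[30,10,0,0,0,0],[30,10,0,0,0,0],[30,10,0,0,0,0],[10,0,0,0,0,0]]}' | python3 jog.py >/dev/null
echo '{"plan": [[0,0,0,0,0,0],[0,0,0,0,0,0],[0,0,0,0,0,0],[0,0,0,0,0,0]]}' | python3 jog.py
python3 cap.py wH
echo '{"plan": [[0,30,0,0,0,0],[0,30,0,0,0,0],[0,30,0,0,0,0],[0,0,0,0,0,0],[0,0,0,0,0,0]]}' | python3 jog.py >/dev/null
echo '{"plan": [[0,0,0,0,0,0],[0,0,0,0,0,0]]}' | python3 jog.py
python3 cap.py wI
python3 - <<'E'
import cv2,numpy as np
a=cv2.imread("pics/wH.png")[0:240,190:460];b=cv2.imread("pics/wC.png")[0:110,120:350]
c=np.zeros((600,800,3),np.uint8); A=cv2.resize(a,None,fx=1.9,fy=1.9,interpolation=2); B=cv2.resize(b,None,fx=1.2,fy=1.2,interpolation=2)
I=cv2.imread("pics/wI.png")[0:200,100:380]; I=cv2.resize(I,None,fx=1.0,fy=1.0)
c[:A.shape[0],:A.shape[1]]=A; c[:B.shape[0],520:520+B.shape[1]]=B; c[200:400,520:800]=I
cv2.imwrite("pics/HC.png",c)
E
python3 - <<'E'
from pans import *
G={"m":((439.2,333.8),68,56,164,1.5),"s":((583,346.1),72,44,152,1.4)}
for n in("wH","wI"):
    d=pickle.load(open(f"pics/{n}.pkl","rb")); E=edges(d)
    for k,(c0,h,R,tip,a0) in G.items():
        c,r,m=circ(d,E,np.array(c0),h,R); print(n,k,c.round(1),r.round(1),m,handle(d,E,c,h,R,tip,a0))
for n in("wC","wD"):
    d=pickle.load(open(f"pics/{n}.pkl","rb")); E=edges(d)
    print(n,handle(d,E,np.array([399.1,140.6]),64,68,176,-.8))
E
```

```text
t: 37.6
ee_pos: [479.0, 341.0, 377.7]
orientation: [2.234, 2.209, -0.0]
ft_force: [0.2, 0.6, -0.1]
width: 87.7
grasp_force: 0.0
t: 38.23
ee_pos: [568.0, 341.0, 377.9]
orientation: [-2.232, -2.21, 0.0]
ft_force: [-0.7, 0.0, -0.6]
width: 87.9
grasp_force: 0.0
wH m [439.2 334.1] 51.9 248 (np.float64(1.446), 156)
wH s [583.2 346.5] 39.8 191 (np.float64(1.38), 137)
wI m [439.2 333.8] 51.7 217 (np.float64(1.44), 132)
wI s [583.3 346.3] 39.9 186 (np.float64(1.37), 157)
wC (np.float64(-0.594), 123)
wD (np.float64(-0.598), 145)
```

View pics/HC.png

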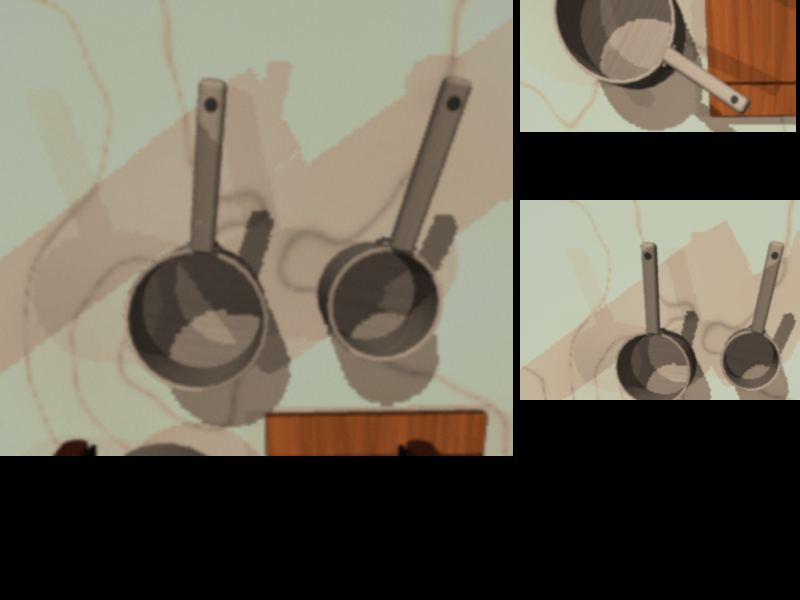

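Run:
```python
from pans import *
D={n:pickle.load(open(f"pics/{n}.pkl","rb")) for n in("wC","wF","wH","wI")}
print("hole m",tri((D["wH"],300.5,54.7),(D["wI"],227,56)))
d=D["wC"]; print(circ(d,edges(d),np.array([399.,140]),64,68))
c=np.array([399.1,140.6]); g=c+100*np.array([np.cos(-.596),np.sin(-.596)]); print(g)
togo(g[0],g[1],180,.975)
```

```text
hole m (array([457.15055396, 480.75746659, 108.96256058]), [0.2, 0.2])
(array([401.39661368, 141.35799317]), np.float64(65.77229577187546), np.int64(175))
[481.85875761  84.46633774]
t 38.3 ee [568.  341.2 378. ] d [-257.6  -83.7  198. ] rot [ 0.    -0.    -0.985] alt [-0.    -0.     2.157] q6 0.53
```

```bash
echo '{"plan": [[-36,-12,12,0,0,0],[-36,-12,12,0,0,0],[-36,-12,12,0,0,0],[-36,-12,12,0,0,0],[-36,-12,12,0,0,0]]}' | python3 jog.py 45 >/dev/null
echo '{"plan": [[-36,-12,12,0,0,0],[-36,-12,12,0,0,0],[-6,0,20,0,0,-0.12],[0,0,20,0,0,-0.12],[0,0,20,0,0,-0.12]]}' | python3 jog.py >/dev/null
echo '{"plan": [[0,0,20,0,0,-0.125],[0,0,20,0,0,-0.125],[0,0,14,0,0,-0.125],[0,0,0,0,0,-0.125],[0,0,0,0,0,-0.12]]}' | python3 jog.py >/dev/null
echo '{"plan": [[0,0,0,0,0,0],[0,0,0,0,0,0],[0,0,0,0,0,0]]}' | python3 jog.py
python3 -c "from h import *; togo(481.9,84.5,73,.975)"
```

```text
t: 39.78
ee_pos: [482.4, 84.4, 180.1]
orientation: [0.934, 2.999, 0.001]
ft_force: [0.1, -0.0, -0.2]
width: 45.3
grasp_force: 0.0
t 39.8 ee [482.4  84.4 180.1] d [  0.6  -0.3 107.1] rot [ 0.001  0.001 -0.008] alt [ 1.000e-03 -1.000e-03  3.133e+00] q6 -0.82
```

```bash
echo '{"plan": [[0,0,30,0,0,0],[0,0,35,0,0,0],[0,0,30,0,0,0],[0,0,12,0,0,0],[0,0,0,0,0,0]]}' | python3 jog.py
echo '{"plan": [[0,0,0,0,0,0],[0,0,0,0,0,0],[0,0,0,0,0,0],[0,0,0,0,0,0],[0,0,0,0,0,0]]}' | python3 jog.py 10
echo '{"plan": [[0,0,0,0,0,0],[0,0,0,0,0,0],[0,0,-4,0,0,0],[0,0,-8,0,0,0],[0,0,-10,0,0,0]]}' | python3 jog.py
python3 cap.py wJ
python3 -c "
import cv2,numpy as np
from h import *
s=img('scene'); a=s['bgr'][110:300,250:480]; b=cv2.imread('pics/wJ.png')
c=np.zeros((400,800,3),np.uint8); A=cv2.resize(a,None,fx=2,fy=2,interpolation=2); c[:380,:460]=A; B=cv2.resize(b,(340,212)); c[:212,460:]=B
cv2.imwrite('pics/J.png',c)"
```

```text
t: 40.2
ee_pos: [480.5, 84.0, 70.3]
orientation: [-0.932, -2.996, 0.003]
ft_force: [-0.2, 0.5, -0.1]
width: 44.7
grasp_force: 0.0
t: 40.62
ee_pos: [483.2, 84.2, 73.7]
orientation: [0.929, 2.999, 0.001]
ft_force: [0.6, -0.3, 5.9]
width: 17.9
grasp_force: 29.9
t: 41.03
ee_pos: [481.8, 84.1, 94.8]
orientation: [-0.929, -3.0, 0.001]
ft_force: [0.1, -0.4, -3.3]
width: 17.9
grasp_force: 30.0
```

View pics/J.png

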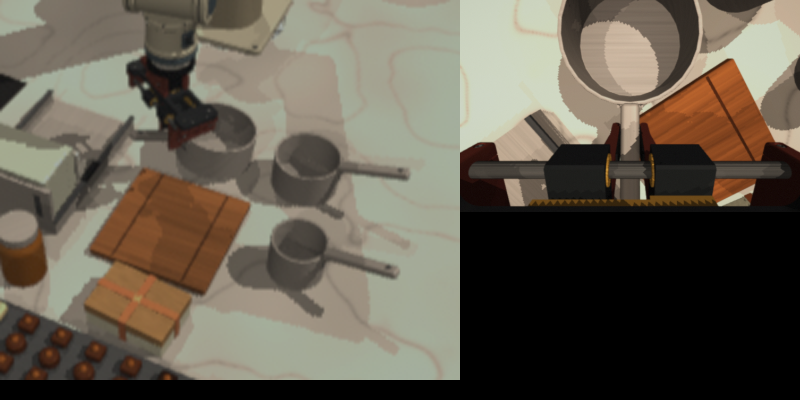

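```bash
echo '{"plan": [[0,0,-15,0,0,0],[0,0,-20,0,0,0],[0,0,-20,0,0,0],[0,0,-15,0,0,0],[0,0,-5,0,0,0]]}' | python3 jog.py
echo '{"plan": [[0,0,0,0,0,0],[0,0,0,0,0,0]]}' | python3 jog.py
python3 -c "from h import *; togo(582,124,176,.975)"
```

```text
t: 41.55
ee_pos: [483.6, 84.3, 171.8]
orientation: [0.929, 2.998, 0.003]
ft_force: [0.9, -0.4, -3.9]
width: 18.1
grasp_force: 30.0
t: 41.72
ee_pos: [482.2, 84.1, 169.3]
orientation: [-0.93, -3.001, 0.0]
ft_force: [-0.1, -0.9, -4.0]
width: 18.1
grasp_force: 30.0
t 41.7 ee [482.2  84.1 169.3] d [-59.8  89.3  -6.8] rot [-0.    -0.    -0.005] alt [-0.     0.     3.137] q6 -0.82
```

```bash
echo '{"plan": [[-8,12,0,0,0,0],[-13,19,0,0,0,0],[-15,22,0,0,0,0],[-13,19,0,0,0,0],[-11,17,0,0,0,-0.05]]}' | python3 jog.py >/dev/null
echo '{"plan": [[0,0,0,0,0,-0.1],[0,0,0,0,0,-0.1],[0,0,0,0,0,-0.1],[0,0,0,0,0,-0.1],[0,0,0,0,0,-0.1]]}' | python3 jog.py >/dev/null
echo '{"plan": [[0,0,0,0,0,-0.1],[0,0,0,0,0,-0.1],[0,0,0,0,0,-0.1],[0,0,0,0,0,-0.1],[0,0,0,0,0,-0.1]]}' | python3 jog.py >/dev/null
echo '{"plan": [[0,0,0,0,0,-0.1],[0,0,0,0,0,-0.05],[0,0,0,0,0,0],[0,0,0,0,0,0],[0,0,0,0,0,0]]}' | python3 jog.py
python3 cap.py wK
python3 -c "
from h import *
togo(594+100*np.cos(.6),138+100*np.sin(.6),150,2.171)
from pans import *
d=pickle.load(open('pics/wK.pkl','rb')); o=ctrl.get_obs(); p=o['ee_pos']; 
E=edges(d); X=Ro.from_rotvec(o['orientation']).as_matrix()[:,0]; g=p+100*X; print(g,'pan expected')
z=p[2]-73.7+64
for dz in(-20,0): print(circ(d,E,g[:2],z+dz,68))
"
```

```text
t: 43.38
ee_pos: [581.8, 123.6, 168.6]
orientation: [0.924, -3.001, -0.0]
ft_force: [0.8, 0.4, -3.9]
width: 18.1
grasp_force: 30.0
t 43.4 ee [581.9 123.6 168.9] d [-118.1    5.3   18.7] rot [ 0.001 -0.001 -0.002] alt [-2.000e-03 -1.000e-03  3.139e+00] q6 -1.98
[499.24770344  67.36449791 168.96479244] pan expected
(array([528.08910945,  83.49359194]), np.float64(66.90912064619855), np.int64(489))
(array([530.93237277,  79.99939233]), np.float64(63.538944581609016), np.int64(490))
```

```bash
python3 -c "
from h import *
s=img('scene'); a=s['bgr'][110:290,270:470]; b=cv2.imread('pics/wK.png')[:300]
c=np.zeros((600,800,3),np.uint8); A=cv2.resize(a,None,fx=2,fy=2,interpolation=2); c[:360,:400]=A; B=cv2.resize(b,(400,188)); c[:188,400:]=B
t=img('top'); T=cv2.resize(t['bgr'][160:300,180:380],None,fx=2,fy=2,interpolation=2); c[200:480,400:800]=T
cv2.imwrite('pics/K.png',c)"
```

```text
(no output)
```

View pics/K.png

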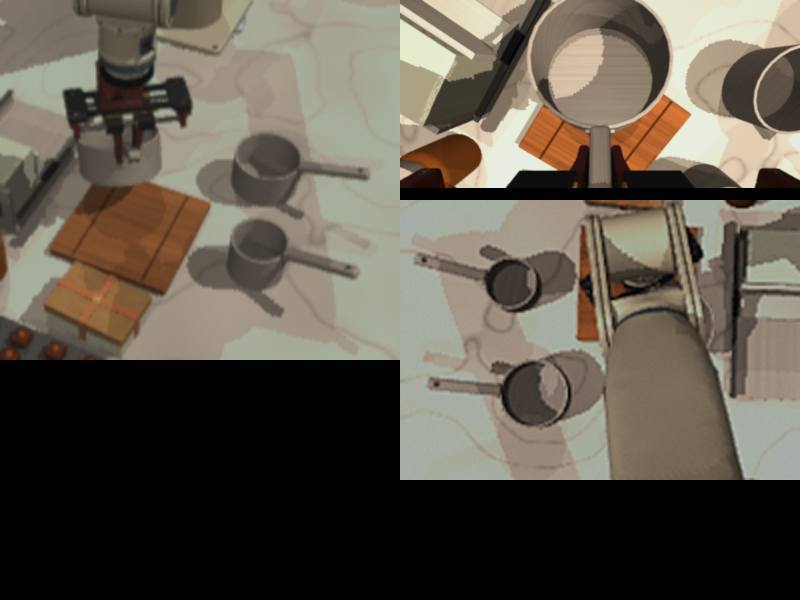

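```bash
echo '{"plan": [[-10,0,0,0,0,0],[-17,1,0,0,0,0],[-20,1,0,0,0,0],[-22,1,0,0,0,0],[-20,1,0,0,0,0]]}' | python3 jog.py >/dev/null
echo '{"plan": [[-17,1,0,0,0,0],[-12,0,5,0,0,0],[0,0,10,0,0,0],[0,0,10,0,0,0],[0,0,0,0,0,0]]}' | python3 jog.py
python3 -c "
from h import *
togo(594+101*np.cos(.6),138+101*np.sin(.6),88.5,2.171)"
```

```text
t: 44.37
ee_pos: [675.9, 194.0, 142.5]
orientation: [0.927, -2.999, 0.0]
ft_force: [-0.2, -1.1, -0.9]
width: 17.5
grasp_force: 30.0
t 44.4 ee [675.9 194.  142.5] d [-1.9 -0.  54. ] rot [ 0.001 -0.002 -0.001] alt [-4.000e-03 -1.000e-03  3.141e+00] q6 -1.91
```

```bash
echo '{"plan": [[-2,0,6,0,0,0],[0,0,6,0,0,0],[0,0,6,0,0,0],[0,0,6,0,0,0],[0,0,6,0,0,0]]}' | python3 jog.py
echo '{"plan": [[0,0,5,0,0,0],[0,0,5,0,0,0],[0,0,5,0,0,0],[0,0,3,0,0,0],[0,0,3,0,0,0]]}' | python3 jog.py
echo '{"plan": [[0,0,0,0,0,0],[0,0,0,0,0,0]]}' | python3 jog.py
python3 -c "
from h import *
togo(594+101*np.cos(.6),138+101*np.sin(.6),88.5,2.171)"
```

```text
t: 44.78
ee_pos: [678.8, 195.4, 114.6]
orientation: [-0.927, 3.001, -0.0]
ft_force: [2.5, 1.8, 2.6]
width: 17.7
grasp_force: 30.0
t: 45.2
ee_pos: [678.2, 195.4, 92.9]
orientation: [0.927, -3.001, 0.0]
ft_force: [2.3, 2.0, 1.4]
width: 17.8
grasp_force: 30.0
t: 45.37
ee_pos: [677.8, 195.2, 92.9]
orientation: [0.927, -3.0, 0.0]
ft_force: [0.3, 0.4, -1.2]
width: 17.9
grasp_force: 30.0
t 45.4 ee [677.8 195.2  92.9] d [0.4 0.1 4.4] rot [ 0.001 -0.002 -0.001] alt [-3.000e-03 -1.000e-03  3.141e+00] q6 -1.91
```

```bash
echo '{"plan": [[0,0,2,0,0,0],[0,0,2,0,0,0],[0,0,0.5,0,0,0],[0,0,0,0,0,0],[0,0,0,0,0,0]]}' | python3 jog.py
echo '{"plan": [[0,0,0,0,0,0],[0,0,0,0,0,0],[0,0,0,0,0,0],[0,0,0,0,0,0]]}' | python3 jog.py 40
echo '{"plan": [[0,0,-20,0,0,0],[0,0,-40,0,0,0],[0,0,-40,0,0,0],[0,0,-40,0,0,0.12],[0,0,-40,0,0,0.12]]}' | python3 jog.py >/dev/null
echo '{"plan": [[0,0,-40,0,0,0.12],[0,0,-40,0,0,0.12],[0,0,-30,0,0,0.12],[0,0,0,0,0,0.12],[0,0,0,0,0,0.12]]}' | python3 jog.py >/dev/null
echo '{"plan": [[0,0,0,0,0,0.12],[0,0,0,0,0,0.12],[0,0,0,0,0,0.12],[0,0,0,0,0,0.12],[0,0,0,0,0,0.12]]}' | python3 jog.py >/dev/null
echo '{"plan": [[0,0,0,0,0,0.12],[0,0,0,0,0,0.12],[0,0,0,0,0,0.12],[0,0,0,0,0,0.12],[0,0,0,0,0,0.12]]}' | python3 jog.py 
echo '{"plan": [[0,0,0,0,0,0.12],[0,0,0,0,0,0.10],[0,0,0,0,0,0]]}' | python3 jog.py 
python3 -c "
from h import *
togo(520,270,380,-0.128)"
```

```text
t: 45.78
ee_pos: [678.9, 195.6, 89.9]
orientation: [-0.927, 3.001, 0.0]
ft_force: [0.1, 0.7, 5.2]
width: 17.5
grasp_force: 30.0
t: 46.12
ee_pos: [678.1, 195.3, 88.7]
orientation: [0.927, -3.001, 0.0]
ft_force: [-0.3, -0.3, -0.8]
width: 39.0
grasp_force: 0.0
t: 47.78
ee_pos: [678.3, 195.4, 378.7]
orientation: [-2.079, -2.354, 0.001]
ft_force: [-0.1, -0.5, 0.4]
width: 40.3
grasp_force: 0.0
t: 48.03
ee_pos: [678.4, 195.3, 378.7]
orientation: [-2.323, -2.115, 0.001]
ft_force: [-0.1, -0.1, 0.1]
width: 39.6
grasp_force: 0.0
t 48.0 ee [678.4 195.3 378.7] d [  59.5 -164.6   -1.2] rot [-0.001  0.     0.034] alt [-0.000e+00 -1.000e-03 -3.107e+00] q6 0.36
```

```bash
echo '{"plan": [[8,-25,0,0,0,0.034],[12,-35,0,0,0,0],[12,-35,0,0,0,0],[12,-35,0,0,0,0],[12,-28,0,0,0,0]]}' | python3 jog.py >/dev/null
echo '{"plan": [[0,0,0,0,0,0],[0,0,0,0,0,0],[0,0,0,0,0,0],[0,0,0,0,0,0]]}' | python3 jog.py
python3 cap.py wL
cat > look.py <<'E'
import sys
from pans import *
d=pickle.load(open(f"pics/{sys.argv[1]}.pkl","rb")); E=edges(d)
G={"l":((594,138),15,64,68,176,.6),"m":((439,334),0,68,56,164,1.44),"s":((583,346),0,72,44,152,1.375)}
for a in sys.argv[2:]:
    k,x,y,zb,ang=a.split(","); _,_,h,R,tip,_=G[k]
    c,r,n=circ(d,E,np.array([float(x),float(y)]),h+float(zb),R); print(k,"c",c.round(1),"r",r.round(1),n,"handle",handle(d,E,c,h,R,tip,float(ang),float(zb)))
E
python3 look.py wL l,594,138,15,.6 m,439,334,0,1.44 s,583,346,0,1.375
```

```text
t: 48.78
ee_pos: [529.3, 269.3, 379.0]
orientation: [2.354, 2.08, 0.0]
ft_force: [-0.3, -0.0, -0.9]
width: 40.0
grasp_force: 0.0
l c [598.3 141.6] r 63.4 163 handle (np.float64(0.596), 126)
m c [404.3 299.9] r 53.7 138 handle (np.float64(1.508), 148)
s c [583.2 346.2] r 39.8 218 handle (np.float64(1.371), 118)
```

```bash
python3 look.py wL m,404,300,0,1.5 m,420,315,0,1.5; echo '{"plan": [[12,-25,0,0,0,0],[12,-25,0,0,0,0],[12,-25,0,0,0,0],[0,0,0,0,0,0],[0,0,0,0,0,0]]}' | python3 jog.py >/dev/null
echo '{"plan": [[0,0,0,0,0,0],[0,0,0,0,0,0]]}' | python3 jog.py
python3 cap.py wM; python3 look.py wM m,404,300,0,1.5 m,425,320,0,1.5
python3 - <<'E'
from h import *
t=img("top"); 
import pickle
c=np.zeros((500,800,3),np.uint8)
c[:300,:]=cv2.resize(cv2.imread("pics/wM.png")[:240],(800,300)); c[300:500,:267]=cv2.resize(t["bgr"][160:310,180:380],(267,200))
cv2.imwrite("pics/M.png",c)
E
```

```text
m c [402.  300.4] r 51.6 222 handle (np.float64(1.488), 136)
m c [402.  300.3] r 51.7 220 handle (np.float64(1.488), 138)
t: 49.42
ee_pos: [459.5, 314.2, 379.0]
orientation: [2.356, 2.078, -0.0]
ft_force: [0.2, 0.2, -0.0]
width: 40.1
grasp_force: 0.0
m c [401.8 300.5] r 51.8 228 handle (np.float64(1.494), 149)
m c [402.  300.6] r 51.9 228 handle (np.float64(1.496), 150)
```

```bash
python3 -c "
from h import *
togo(410,400.1,170,-0.08)"
```

```text
t 49.5 ee [459.3 314.2 378.9] d [ 79.1 -59.6 208.9] rot [-0.     0.    -0.045] alt [0.    0.    3.096] q6 0.7
```

View pics/M.png

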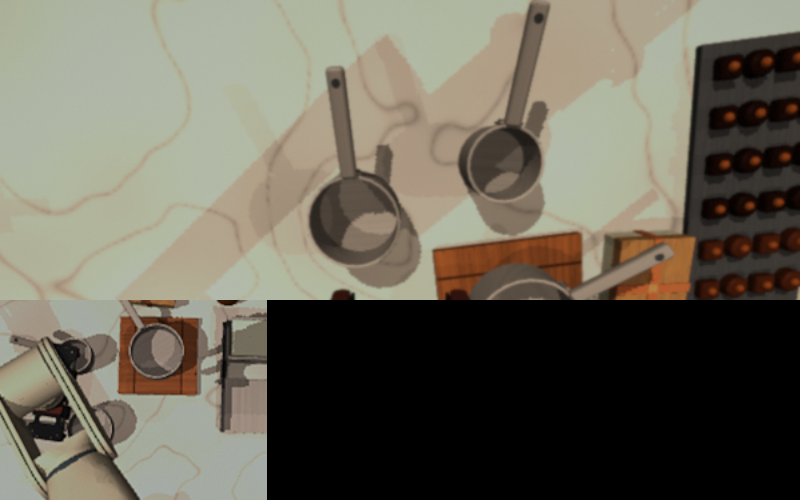

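The middle pan was indeed knocked (now at ≈(355,220) in the wrist picture); the large pan sits on the board with its handle to the upper right. Grip the middle pan.

```bash
echo '{"plan": [[16,-12,35,0,0,-0.045],[16,-12,35,0,0,0],[16,-12,35,0,0,0],[16,-12,35,0,0,0],[14,-10,35,0,0,0]]}' | python3 jog.py 40 >/dev/null
echo '{"plan": [[0,0,30,0,0,0],[0,0,0,0,0,0],[0,0,0,0,0,0],[0,0,0,0,0,0]]}' | python3 jog.py 
python3 -c "
from h import *
togo(410,400.1,81,-0.08)"
```

```text
t: 50.27
ee_pos: [408.8, 397.8, 175.6]
orientation: [2.308, 2.131, 0.003]
ft_force: [1.1, -0.6, -0.2]
width: 39.8
grasp_force: 0.0
t 50.3 ee [408.8 397.8 175.6] d [ 2.2  0.9 94.6] rot [ 0.001 -0.001  0.   ] alt [ 2.000e-03  2.000e-03 -3.141e+00] q6 0.83
```

```bash
echo '{"plan": [[2,1,30,0,0,0],[0,0,35,0,0,0],[0,0,20,0,0,0],[0,0,8,0,0,0],[0,0,0,0,0,0]]}' | python3 jog.py >/dev/null
echo '{"plan": [[0,0,0,0,0,0],[0,0,0,0,0,0],[0,0,0,0,0,0],[0,0,0,0,0,0],[0,0,0,0,0,0]]}' | python3 jog.py 10
echo '{"plan": [[0,0,0,0,0,0],[0,0,0,0,0,0]]}' | python3 jog.py
for i in 1 2 3 4 5 6; do :; done
echo '{"plan": [[0,0,-5,0,0,0],[0,0,-5,0,0,0],[0,0,0,0,0,0],[0,0,0,0,0,0]]}' | python3 jog.py
echo '{"plan": [[0,0,-5,0,0,0],[0,0,-5,0,0,0],[0,0,0,0,0,0],[0,0,0,0,0,0]]}' | python3 jog.py
echo '{"plan": [[0,0,-5,0,0,0],[0,0,-5,0,0,0],[0,0,0,0,0,0],[0,0,0,0,0,0]]}' | python3 jog.py
echo '{"plan": [[0,0,-5,0,0,0],[0,0,-5,0,0,0],[0,0,0,0,0,0],[0,0,0,0,0,0]]}' | python3 jog.py
echo '{"plan": [[0,0,-5,0,0,0],[0,0,-5,0,0,0],[0,0,0,0,0,0],[0,0,0,0,0,0]]}' | python3 jog.py
python3 -c "
from h import *
print(ctrl.get_obs()['moment'],ctrl.get_obs()['ft_force'])"
```

```text
t: 51.1
ee_pos: [409.5, 400.3, 82.6]
orientation: [2.307, 2.132, 0.005]
ft_force: [0.9, 1.1, 6.9]
width: 17.6
grasp_force: 30.0
t: 51.27
ee_pos: [409.5, 400.4, 82.5]
orientation: [-2.307, -2.132, -0.005]
ft_force: [0.3, 0.8, 6.6]
width: 17.7
grasp_force: 30.0
t: 51.6
ee_pos: [408.7, 399.7, 91.4]
orientation: [-2.307, -2.132, -0.001]
ft_force: [-0.3, 0.7, -1.3]
width: 17.8
grasp_force: 30.0
t: 51.93
ee_pos: [408.8, 399.7, 101.5]
orientation: [-2.307, -2.132, -0.001]
ft_force: [0.2, 1.3, -2.4]
width: 17.5
grasp_force: 30.0
t: 52.27
ee_pos: [408.9, 399.8, 111.6]
orientation: [-2.307, -2.132, -0.002]
ft_force: [-0.3, 0.9, -1.9]
width: 18.4
grasp_force: 30.0
t: 52.6
ee_pos: [408.8, 399.6, 121.5]
orientation: [2.307, 2.132, 0.001]
ft_force: [-0.4, 0.5, -4.9]
width: 17.6
grasp_force: 30.0
t: 52.93
ee_pos: [408.9, 399.7, 131.6]
orientation: [-2.307, -2.132, -0.001]
ft_force: [0.6, 0.3, -3.7]
width: 17.7
grasp_force: 30.0
[ 0.24797998 -0.11481464  0.04146954] [ 0.64959515  0.26655191 -3.68036677]
```

```bash
echo '{"plan": [[0,0,-15,0,0,0],[0,0,-25,0,0,0],[0,0,-25,0,0,0],[0,0,-15,0,0,0],[0,0,0,0,0,0]]}' | python3 jog.py >/dev/null
echo '{"plan": [[0,0,0,0,0,-0],[0,0,0,0,-0.06,0],[0,0,0,0,-0.08,0],[0,0,0,0,-0.08,0],[0,0,0,0,0,0]]}' | python3 jog.py >/dev/null
echo '{"plan": [[0,0,0,0,0,0],[0,0,0,0,0,0]]}' | python3 jog.py
python3 -c "
from h import *
togo(634.6,235.1,210,-.08)"
```

```text
t: 53.93
ee_pos: [408.0, 399.0, 209.7]
orientation: [2.191, 2.026, -0.243]
ft_force: [0.1, -0.8, -4.2]
width: 17.9
grasp_force: 30.0
t 53.9 ee [408.  399.  209.7] d [-142.2  238.8   31. ] rot [-0.002  0.22   0.001] alt [-3.440e-01 -3.000e-03 -3.121e+00] q6 0.97
```

```bash
echo '{"plan": [[-8,14,2,0,0,0],[-14,23,3,0,0,0],[-17,29,4,0,0,0],[-17,29,4,0,0,0],[-17,29,4,0,0,0]]}' | python3 jog.py >/dev/null
echo '{"plan": [[-17,29,4,0,0,0],[-17,29,4,0,0,0],[-17,29,3,0,0,0],[-12,19,2,0,0,0],[-6,9,1,0,0,0]]}' | python3 jog.py >/dev/null
echo '{"plan": [[0,0,0,0.021,0,0.095],[0,0,0,0.021,0,0.095],[0,0,0,0.021,0,0.095],[0,0,0,0,0,0],[0,0,0,0,0,0]]}' | python3 jog.py >/dev/null
echo '{"plan": [[0,0,0,0,0,0],[0,0,0,0,0,0]]}' | python3 jog.py
python3 -c "
from h import *
togo(634.6,235.1,101.5,-.371)"
```

```text
t: 55.35
ee_pos: [634.9, 235.9, 211.8]
orientation: [2.478, 1.699, -0.273]
ft_force: [0.2, 0.6, -3.8]
width: 17.7
grasp_force: 30.0
t 55.4 ee [634.9 235.9 211.8] d [ 2.320e+01 -1.000e-01  1.079e+02] rot [0.001 0.22  0.002] alt [-3.44e-01  1.00e-03 -3.12e+00] q6 0.83
```

```bash
echo '{"plan": [[2,0,10,0,0,0],[3,0,15,0,0,0],[3,0,13,0,0,0],[2,0,6,0,0,0],[0,0,0,0,0,0]]}' | python3 jog.py
echo '{"plan": [[1,0,5,0,0,0],[1,0,5,0,0,0],[1,0,5,0,0,0],[1,0,5,0,0,0],[0,0,0,0,0,0]]}' | python3 jog.py
echo '{"plan": [[1,0,5,0,0,0],[1,0,5,0,0,0],[0,0,0,0,0,0]]}' | python3 jog.py
python3 -c "
from h import *
togo(634.6,235.1,101.5,-.371)"
```

```text
t: 55.77
ee_pos: [635.9, 236.5, 167.1]
orientation: [2.478, 1.698, -0.271]
ft_force: [-1.1, -1.2, 5.5]
width: 18.7
grasp_force: 30.0
t: 56.18
ee_pos: [634.0, 234.7, 143.8]
orientation: [2.48, 1.697, -0.278]
ft_force: [-0.6, -1.1, -4.6]
width: 17.8
grasp_force: 30.0
t: 56.43
ee_pos: [634.6, 234.7, 134.5]
orientation: [2.48, 1.696, -0.276]
ft_force: [-0.1, -2.3, -4.9]
width: 17.9
grasp_force: 30.0
t 56.4 ee [634.6 234.7 134.5] d [ 7.6 -0.1 32.1] rot [-0.001  0.221  0.   ] alt [-3.470e-01 -1.000e-03 -3.122e+00] q6 0.86
```

```bash
echo '{"plan": [[1,0,5,0,0,0],[1,0,5,0,0,0],[1,0,5,0,0,0],[0,0,0,0,0,0]]}' | python3 jog.py
echo '{"plan": [[1,0,4,0,0,0],[1,0,4,0,0,0],[1,0,3,0,0,0],[0,0,0,0,0,0],[0,0,0,0,0,0]]}' | python3 jog.py
python3 -c "
from h import *
togo(634.6,235.1,101.5,-.371)"
```

```text
t: 56.77
ee_pos: [634.7, 234.8, 119.5]
orientation: [2.48, 1.697, -0.275]
ft_force: [-0.2, -0.7, -4.3]
width: 17.4
grasp_force: 30.0
t: 57.18
ee_pos: [635.4, 235.5, 109.4]
orientation: [2.48, 1.697, -0.273]
ft_force: [-0.1, -2.0, -2.1]
width: 17.9
grasp_force: 30.0
t 57.2 ee [635.4 235.5 109.4] d [ 1.1 -0.6  7.9] rot [0.001 0.22  0.   ] alt [-3.450e-01  1.000e-03 -3.122e+00] q6 0.86
```

```bash
echo '{"plan": [[1,0,3,0,0,0],[1,0,3,0,0,0],[0,0,1.5,0,0,0],[0,0,0,0,0,0],[0,0,0,0,0,0]]}' | python3 jog.py
echo '{"plan": [[0,0,0,0,0,0],[0,0,0,0,0,0],[0,0,0,0,0,0]]}' | python3 jog.py
python3 -c "
from h import *
togo(634.6,235.1,101.5,-.371)"
```

```text
t: 57.6
ee_pos: [636.0, 236.1, 102.0]
orientation: [2.48, 1.697, -0.271]
ft_force: [1.4, 2.4, 1.8]
width: 17.9
grasp_force: 30.0
t: 57.85
ee_pos: [635.7, 235.7, 101.8]
orientation: [2.48, 1.696, -0.272]
ft_force: [2.7, 2.7, 2.0]
width: 17.8
grasp_force: 30.0
t 57.9 ee [635.7 235.7 101.8] d [-0.9 -0.8  0.5] rot [0.001 0.22  0.   ] alt [-3.440e-01  2.000e-03 -3.123e+00] q6 0.87
```

```bash
echo '{"plan": [[0,0,0,0,0,0],[0,0,0,0,0,0],[0,0,0,0,0,0],[0,0,0,0,0,0]]}' | python3 jog.py 40
echo '{"plan": [[0,0,-20,0,0,0],[0,0,-35,0,0,0],[0,0,-40,0,0,0],[0,0,-40,0,0.11,0],[0,0,-40,0,0.11,0]]}' | python3 jog.py >/dev/null
echo '{"plan": [[0,0,-40,0,0,0],[0,0,-40,0,0,-0.09],[0,0,-25,0,0,-0.08],[0,0,0,0,0,0],[0,0,0,0,0,0]]}' | python3 jog.py >/dev/null
echo '{"plan": [[0,0,0,0,0,0],[0,0,0,0,0,0]]}' | python3 jog.py 
python3 -c "
from h import *
togo(570,290,380,-.198)"
```

```text
t: 58.18
ee_pos: [635.1, 235.3, 101.3]
orientation: [2.48, 1.696, -0.275]
ft_force: [-0.5, -0.1, 0.9]
width: 39.0
grasp_force: 0.0
t: 59.18
ee_pos: [646.7, 266.9, 375.8]
orientation: [-2.433, -1.986, 0.005]
ft_force: [-0.5, -0.2, -0.0]
width: 40.3
grasp_force: 0.0
t 59.2 ee [646.7 266.9 375.8] d [  7.2 -79.8  -4. ] rot [-0.002  0.002 -0.004] alt [3.000e-03 4.000e-03 3.138e+00] q6 0.58
```

```bash
python3 cap.py wN; python3 look.py wN l,598,141.6,15,.6 m,598,141,19,1.2 s,583,346,0,1.375
echo '{"plan": [[0,-25,0,0,0,0],[0,-30,0,0,0,0],[0,-25,0,0,0,0],[0,0,0,0,0,0],[0,0,0,0,0,0]]}' | python3 jog.py >/dev/null
echo '{"plan": [[0,0,0,0,0,0],[0,0,0,0,0,0]]}' | python3 jog.py 
python3 cap.py wO; python3 look.py wO l,598,141.6,15,.6 m,598,141,19,1.2 s,583,346,0,1.375
python3 -c "
from h import *
togo(602.8,444.3,170,-.198)"
```

```text
l c [598.5 142.1] r 68.5 115 handle (np.float64(0.62), 118)
m c [597.4 155.7] r 57.4 91 handle (np.float64(0.712), 86)
s c [583.2 346.3] r 39.8 185 handle (np.float64(1.359), 141)
t: 59.82
ee_pos: [569.9, 283.0, 377.5]
orientation: [2.433, 1.986, -0.0]
ft_force: [-0.6, 0.5, -0.0]
width: 39.8
grasp_force: 0.0
l c [599.2 143.2] r 63.4 132 handle (np.float64(0.598), 112)
m c [600.4 145.4] r 56.0 128 handle (np.float64(1.194), 90)
s c [583.3 346.3] r 39.7 211 handle (np.float64(1.367), 148)
t 59.9 ee [569.9 283.  377.5] d [ 1.647e+02 -2.000e-01  2.074e+02] rot [ 0.     0.001 -0.004] alt [ 1.000e-03 -0.000e+00  3.138e+00] q6 0.64
```

```bash
echo '{"plan": [[-25,0,0,0,0,0],[-35,0,0,0,0,0],[-35,0,0,0,0,0],[-25,0,0,0,0,0],[0,0,0,0,0,0]]}' | python3 jog.py >/dev/null
echo '{"plan": [[0,0,0,0,0,0],[0,0,0,0,0,0],[0,0,0,0,0,0]]}' | python3 jog.py 
python3 cap.py wP; python3 look.py wP l,598,141.6,15,.6 m,598,141,19,1.2
python3 - <<'E'
from pans import *
d=pickle.load(open("pics/wP.pkl","rb")); E=edges(d)
for h in(75,87,99):
    print(h,circ(d,E,np.array([598.,142]),h,54,1.0)[:2])
E
python3 -c "
from h import *
togo(602.8,444.3,170,-.198)"
```

```text
t: 60.53
ee_pos: [545.8, 166.5, 378.0]
orientation: [2.432, 1.988, 0.001]
ft_force: [0.6, -0.2, 0.3]
width: 40.0
grasp_force: 0.0
l c [598.9 142.5] r 67.9 300 handle (np.float64(0.616), 173)
m c [600.3 145.5] r 55.8 252 handle (np.float64(1.208), 135)
75 (array([601.21406286, 143.22219973]), np.float64(52.80919663697774))
87 (array([600.1191727 , 145.68478612]), np.float64(55.97756731544024))
99 (array([599.00556525, 148.15220605]), np.float64(54.54672761197479))
t 60.6 ee [545.6 166.6 378. ] d [283.5   0.8 208. ] rot [ 0.001 -0.    -0.002] alt [-0.00e+00 -1.00e-03  3.14e+00] q6 0.48
```

```bash
echo '{"plan": [[30,0,10,0,0,0],[36,0,15,0,0,0],[36,0,15,0,0,0],[36,0,15,0,0,0],[36,0,15,0,0,0]]}' | python3 jog.py 40 >/dev/null
echo '{"plan": [[36,0,15,0,0,0],[35,0,20,0,0,0],[30,0,25,0,0,0],[8,0,36,0,0,0],[0,0,30,0,0,0]]}' | python3 jog.py >/dev/null
echo '{"plan": [[0,0,0,0,0,0],[0,0,0,0,0,0],[0,0,0,0,0,0]]}' | python3 jog.py 
python3 -c "
from h import *
togo(603.5,444.2,89,-.204)"
```

```text
t: 61.67
ee_pos: [602.4, 443.8, 183.7]
orientation: [2.432, 1.988, 0.004]
ft_force: [0.5, 0.6, 1.3]
width: 40.1
grasp_force: 0.0
t 61.7 ee [602.4 443.8 183.7] d [ 0.5  0.8 94.7] rot [ 0.002 -0.001  0.004] alt [ 2.000e-03  3.000e-03 -3.138e+00] q6 0.82
```

```bash
echo '{"plan": [[0.5,1,30,0,0,0],[0,0,35,0,0,0],[0,0,20,0,0,0],[0,0,8,0,0,0],[0,0,0,0,0,0]]}' | python3 jog.py >/dev/null
echo '{"plan": [[0,0,0,0,0,0],[0,0,0,0,0,0],[0,0,0,0,0,0],[0,0,0,0,0,0],[0,0,0,0,0,0]]}' | python3 jog.py 10
echo '{"plan": [[0,0,0,0,0,0],[0,0,0,0,0,0]]}' | python3 jog.py
echo '{"plan": [[0,0,-5,0,0,0],[0,0,-5,0,0,0],[0,0,0,0,0,0],[0,0,0,0,0,0]]}' | python3 jog.py
echo '{"plan": [[0,0,-5,0,0,0],[0,0,-5,0,0,0],[0,0,0,0,0,0],[0,0,0,0,0,0]]}' | python3 jog.py
echo '{"plan": [[0,0,-5,0,0,0],[0,0,-5,0,0,0],[0,0,0,0,0,0],[0,0,0,0,0,0]]}' | python3 jog.py
echo '{"plan": [[0,0,-5,0,0,0],[0,0,-5,0,0,0],[0,0,0,0,0,0],[0,0,0,0,0,0]]}' | python3 jog.py
```

```text
t: 62.5
ee_pos: [603.9, 444.1, 91.1]
orientation: [2.433, 1.987, 0.006]
ft_force: [-0.3, 1.5, 4.9]
width: 17.9
grasp_force: 30.0
t: 62.67
ee_pos: [603.9, 444.2, 91.0]
orientation: [2.433, 1.987, 0.006]
ft_force: [0.2, 1.3, 6.0]
width: 17.8
grasp_force: 30.0
t: 63.0
ee_pos: [602.9, 443.1, 99.3]
orientation: [2.433, 1.987, 0.001]
ft_force: [-0.3, 0.5, -2.5]
width: 18.0
grasp_force: 30.0
t: 63.33
ee_pos: [603.2, 443.4, 109.7]
orientation: [2.433, 1.987, 0.002]
ft_force: [-0.6, -0.2, -2.0]
width: 17.9
grasp_force: 30.0
t: 63.67
ee_pos: [603.3, 443.4, 119.8]
orientation: [2.433, 1.987, 0.002]
ft_force: [0.0, -0.3, -2.2]
width: 17.8
grasp_force: 30.0
t: 64.0
ee_pos: [603.2, 443.4, 129.8]
orientation: [2.432, 1.987, 0.002]
ft_force: [0.4, 0.4, -1.8]
width: 17.8
grasp_force: 30.0
```

```bash
echo '{"plan": [[0,0,-15,0,0,0],[0,0,-30,0,0,0],[0,0,-35,0,0,0],[0,0,-25,0,0,0],[0,0,-10,0,0,0]]}' | python3 jog.py >/dev/null
echo '{"plan": [[0,0,0,0,0,-0.09],[0,0,0,0,0,-0.09],[0,0,0,0,0,-0.09],[0,0,0,0,0,-0.09],[0,0,0,0,0,-0.075]]}' | python3 jog.py >/dev/null
echo '{"plan": [[0,0,0,0,-0.06,0],[0,0,0,0,-0.07,0],[0,0,0,0,0,0],[0,0,0,0,0,0],[0,0,0,0,0,0]]}' | python3 jog.py
python3 -c "
from h import *
togo(577.5,242.9,246,.229)"
```

```text
t: 65.25
ee_pos: [602.5, 443.1, 243.5]
orientation: [1.882, 2.385, -0.122]
ft_force: [0.0, -0.1, -2.3]
width: 17.9
grasp_force: 30.0
t 65.2 ee [602.5 443.1 243.5] d [-187.7  -70.8   21.9] rot [-0.     0.129  0.005] alt [-0.202 -0.    -3.13 ] q6 0.47
```

```bash
echo '{"plan": [[-10,-4,1,0,0,0],[-20,-7,2,0,0,0],[-25,-9,3,0,0,0],[-27,-10,3,0,0,0],[-27,-10,3,0,0,0]]}' | python3 jog.py >/dev/null
echo '{"plan": [[-25,-10,3,0,0,0],[-25,-9,3,0,0,0],[-18,-7,2,0,0,0],[-11,-5,2,0,0,0],[0,0,0,0,0,0]]}' | python3 jog.py >/dev/null
echo '{"plan": [[0,0,0,0,0,0],[0,0,0,0,0,0],[0,0,0,0,0,0]]}' | python3 jog.py
python3 -c "
from h import *
togo(577.5,242.9,114,.229)"
```

```text
t: 66.33
ee_pos: [577.9, 243.7, 246.7]
orientation: [1.881, 2.384, -0.121]
ft_force: [-0.2, 0.3, -2.2]
width: 17.8
grasp_force: 30.0
t 66.3 ee [577.9 243.7 246.7] d [ 16.5  -0.7 131.7] rot [0.002 0.13  0.006] alt [-2.030e-01  2.000e-03 -3.129e+00] q6 0.27
```

```bash
echo '{"plan": [[1.5,-0.7,12,0,0,0],[2,0,17,0,0,0],[2,0,15,0,0,0],[1.5,0,8,0,0,0],[0,0,0,0,0,0]]}' | python3 jog.py >/dev/null
echo '{"plan": [[0.7,0,5,0,0,0],[0.7,0,5,0,0,0],[0.7,0,5,0,0,0],[0.7,0,5,0,0,0],[0,0,0,0,0,0]]}' | python3 jog.py
echo '{"plan": [[0.7,0,5,0,0,0],[0.7,0,5,0,0,0],[0.7,0,5,0,0,0],[0,0,0,0,0,0],[0,0,0,0,0,0]]}' | python3 jog.py
echo '{"plan": [[0.7,0,5,0,0,0],[0.7,0,5,0,0,0],[0.7,0,5,0,0,0],[0,0,0,0,0,0],[0,0,0,0,0,0]]}' | python3 jog.py
python3 -c "
from h import *
togo(577.5,242.9,114,.229)"
```

```text
t: 67.17
ee_pos: [576.5, 242.6, 173.1]
orientation: [1.882, 2.384, -0.124]
ft_force: [-0.7, -0.2, -2.1]
width: 17.8
grasp_force: 30.0
t: 67.58
ee_pos: [576.7, 242.9, 158.5]
orientation: [1.882, 2.383, -0.123]
ft_force: [0.4, -0.8, -2.5]
width: 17.4
grasp_force: 30.0
t: 68.0
ee_pos: [576.6, 243.0, 143.2]
orientation: [1.882, 2.384, -0.123]
ft_force: [0.0, -0.3, -1.8]
width: 17.8
grasp_force: 30.0
t 68.0 ee [576.6 243.  143.2] d [ 3.5  0.9 29. ] rot [-0.     0.13   0.005] alt [-0.204 -0.    -3.13 ] q6 0.3
```

Inside by 35 mm without contact; continue.

```bash
echo '{"plan": [[0.7,0.5,5,0,0,0],[0.7,0,5,0,0,0],[0.7,0,5,0,0,0],[0,0,0,0,0,0],[0,0,0,0,0,0]]}' | python3 jog.py
echo '{"plan": [[0.5,0,4,0,0,0],[0.5,0,4,0,0,0],[0.3,0,3,0,0,0],[0,0,0,0,0,0],[0,0,0,0,0,0]]}' | python3 jog.py
echo '{"plan": [[0.3,0,2,0,0,0],[0,0,1.5,0,0,0],[0,0,0,0,0,0],[0,0,0,0,0,0]]}' | python3 jog.py
python3 -c "
from h import *
togo(577.5,242.9,114,.229)"
```

```text
t: 68.42
ee_pos: [577.1, 243.2, 128.0]
orientation: [1.882, 2.384, -0.123]
ft_force: [-0.4, -0.4, -2.8]
width: 17.9
grasp_force: 30.0
t: 68.83
ee_pos: [577.3, 243.2, 117.3]
orientation: [1.882, 2.383, -0.123]
ft_force: [0.5, 0.3, -1.9]
width: 17.8
grasp_force: 30.0
t: 69.17
ee_pos: [577.4, 243.1, 113.9]
orientation: [1.882, 2.383, -0.122]
ft_force: [0.7, 0.5, -2.0]
width: 17.6
grasp_force: 30.0
t 69.2 ee [577.4 243.1 113.9] d [-0.2  0.  -0. ] rot [0.001 0.13  0.005] alt [-2.04e-01  1.00e-03 -3.13e+00] q6 0.31
```

```bash
echo '{"plan": [[0.2,0,1.5,0,0,0],[0,0,0,0,0,0],[0,0,0,0,0,0]]}' | python3 jog.py
echo '{"plan": [[0.2,0,1,0,0,0],[0,0,0,0,0,0],[0,0,0,0,0,0]]}' | python3 jog.py
echo '{"plan": [[0,0,0,0,0,0],[0,0,0,0,0,0],[0,0,0,0,0,0],[0,0,0,0,0,0]]}' | python3 jog.py 38
echo '{"plan": [[0,0,-20,0,0,0],[0,0,-35,0,0,0],[0,0,-40,0,0,0],[0,0,-40,0,0.065,0],[0,0,-40,0,0.065,0]]}' | python3 jog.py >/dev/null
echo '{"plan": [[0,0,-40,0,0,0],[0,0,-40,0,0,0.11],[0,0,-20,0,0,0.11],[0,0,0,0,0,0],[0,0,0,0,0,0]]}' | python3 jog.py >/dev/null
echo '{"plan": [[0,0,0,0,0,0],[0,0,0,0,0,0]]}' | python3 jog.py 
python3 -c "
from h import *
togo(550,150,390,0)"
```

```text
t: 69.42
ee_pos: [577.4, 243.1, 112.5]
orientation: [1.882, 2.383, -0.122]
ft_force: [0.5, 1.3, -2.2]
width: 18.0
grasp_force: 30.0
t: 69.67
ee_pos: [577.4, 243.1, 111.5]
orientation: [1.882, 2.383, -0.122]
ft_force: [-0.2, -0.3, -1.8]
width: 18.1
grasp_force: 30.0
t: 70.0
ee_pos: [577.6, 243.2, 111.7]
orientation: [1.882, 2.383, -0.121]
ft_force: [-0.1, 0.0, 0.1]
width: 37.4
grasp_force: 0.0
t: 71.0
ee_pos: [571.8, 262.4, 383.1]
orientation: [-2.204, -2.238, 0.005]
ft_force: [-0.1, 0.5, -0.4]
width: 38.2
grasp_force: 0.0
t 71.0 ee [571.8 262.4 383.1] d [-112.1  -23.5   -6.7] rot [-0.003  0.002  0.016] alt [-3.000e-03 -4.000e-03 -3.126e+00] q6 0.4
```

Now check the nest and rack from above.

```bash
echo '{"plan": [[-25,-5,0,0,0,0],[-35,-8,0,0,0,0],[-32,-6,0,0,0,0],[-20,-4,0,0,0,0],[0,0,0,0,0,0]]}' | python3 jog.py >/dev/null
echo '{"plan": [[0,0,0,0,0,0],[0,0,0,0,0,0],[0,0,0,0,0,0]]}' | python3 jog.py 
python3 cap.py wQ
echo '{"plan": [[-30,0,0,0,0,0],[-40,0,0,0,0,0],[-40,0,0,0,0,0],[-40,0,0,0,0,0],[-30,0,0,0,0,0]]}' | python3 jog.py >/dev/null
echo '{"plan": [[-20,0,0,0,0,0],[0,0,0,0,0,0],[0,0,0,0,0,0],[0,0,0,0,0,0]]}' | python3 jog.py 
python3 cap.py wR
python3 look.py wQ l,599,142.5,15,.6 m,600,145.5,19,1.2 s,600,145,23,1.8
python3 look.py wR l,599,142.5,15,.6 m,600,145.5,19,1.2 s,600,145,23,1.8
python3 - <<'E'
import cv2,numpy as np
a=cv2.imread("pics/wQ.png")[:250,120:560];b=cv2.imread("pics/wR.png")[:290,120:560]
c=np.zeros((560,800,3),np.uint8); c[:417,:733]=0
c[:250,:440]=a; c[260:550,:440]=b
s=__import__('h').img("scene")["bgr"][110:290,230:460]; c[:282,440:800]=cv2.resize(s,(360,282))
cv2.imwrite("pics/QR.png",c)
E
```

```text
t: 71.67
ee_pos: [551.3, 151.4, 384.6]
orientation: [-2.204, -2.238, 0.0]
ft_force: [0.6, -0.4, 0.5]
width: 38.0
grasp_force: 0.0
t: 72.47
ee_pos: [554.2, -48.5, 385.1]
orientation: [2.205, 2.238, 0.001]
ft_force: [-0.6, 0.1, 0.3]
width: 38.4
grasp_force: 0.0
l c [598.9 142.3] r 67.7 278 handle (np.float64(0.616), 155)
m c [597.9 144.6] r 53.8 208 handle (np.float64(1.194), 165)
s c [602.1 139. ] r 39.6 185 handle (np.float64(1.808), 124)
l c [598.8 142.3] r 67.6 230 handle (np.float64(0.146), 42)
m c [600.1 145.1] r 55.8 183 handle (np.float64(1.198), 0)
s c [602.  138.7] r 43.5 169 handle (np.float64(1.798), 0)
```

View pics/QR.png

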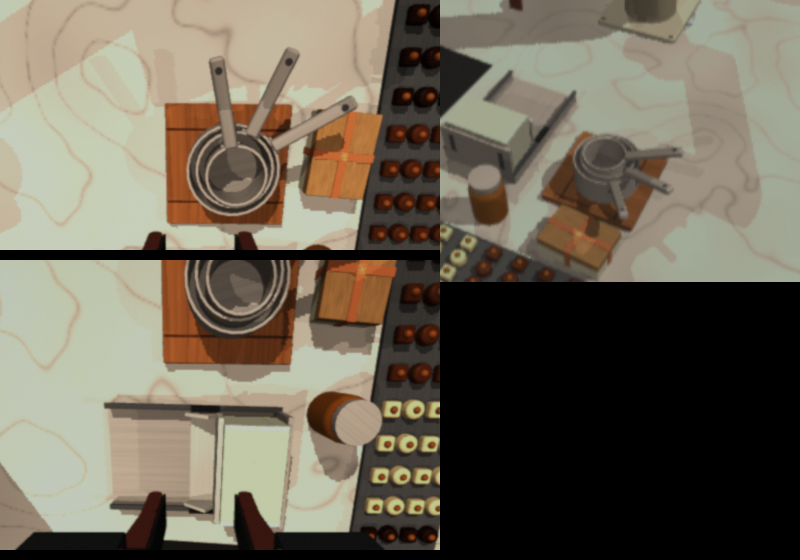

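Run:
```python
import pickle
from h import *
d=pickle.load(open("pics/wR.pkl","rb")); g=d["bgr"].astype(int).sum(2)//3
for v in(175,200): print(v,list(map(int,g[v,320:425])))
for u in(338.,345,408,): print(u,onz(d,u,200,96).round(1),onz(d,u,200,110).round(1))
```

```text
175 [182, 183, 181, 181, 181, 181, 180, 181, 180, 177, 173, 169, 168, 161, 131, 95, 77, 98, 157, 180, 183, 180, 165, 128, 145, 175, 185, 187, 186, 187, 187, 187, 187, 187, 187, 187, 186, 187, 187, 187, 188, 187, 187, 186, 186, 186, 186, 187, 187, 186, 188, 187, 187, 187, 186, 186, 187, 186, 187, 187, 186, 187, 187, 187, 187, 187, 186, 186, 187, 186, 186, 187, 187, 187, 187, 187, 186, 188, 186, 186, 187, 187, 187, 185, 186, 187, 186, 187, 181, 162, 153, 154, 159, 167, 170, 172, 173, 172, 173, 172, 171, 176, 184, 189, 189]
200 [177, 177, 178, 177, 177, 177, 178, 175, 175, 175, 176, 177, 172, 151, 108, 84, 109, 161, 181, 182, 179, 165, 135, 160, 182, 186, 187, 187, 186, 186, 186, 187, 186, 186, 186, 187, 186, 187, 185, 186, 186, 187, 186, 187, 187, 186, 186, 187, 187, 187, 186, 186, 186, 185, 186, 187, 187, 187, 186, 187, 187, 187, 187, 186, 186, 187, 187, 187, 186, 186, 187, 186, 187, 186, 186, 186, 186, 185, 187, 186, 186, 187, 185, 186, 186, 182, 166, 154, 151, 145, 125, 126, 156, 169, 173, 172, 172, 172, 173, 178, 186, 189, 189, 190, 189]
338.0 [581.2 -96.1  96. ] [580.3 -92.1 110. ]
345 [591.2 -95.9  96. ] [590.  -91.9 110. ]
408 [681.5 -94.5  96. ] [677.3 -90.6 110. ]
```

```bash
python3 -c "
from workcell import ctrl
print(ctrl.close_job())"
```

```text
the job is handed in; nothing more can be done
None
```

The job is handed in at about 72 s of the 208 s: the three pans are nested on the board with handles fanned about 0.6 rad apart, and all four moulds are in the rack with the stop pushed up to an opening of about 88 mm; the judging result was not shown.

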